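# Test a batch of electronics modules

### The job

Move every module from the carrier tray into the lanes of the batch tester, one flat in each lane, then pick up the hand scanner and hold it level and still for two seconds with its window centred about 8 cm above the bar-code label on the job card, and lay it back along the middle of its pad. With all the modules in the tester, press the small select button fully down and let it up, then press the large start button fully down and let it up. Finally put the modules back flat in the lanes of the carrier tray, with the scanner lying on its pad, and leave the bottle, spool and jar where they stand.

Things in the scene. Friction and masses are not known exactly. Their poses are not given: they have to be found in the camera images.
- module1: light grey plastic electronics module, a block 68 long (its x) by 40 wide (y) by 30 mm high (z), 85 to 170 g, with a green board on top; origin at the centre of its underside, z up. Starts flat in a lane of the tray with its length along the lane. May be absent (None)
- module2: light grey plastic electronics module, a block 68 long (its x) by 40 wide (y) by 30 mm high (z), 85 to 170 g, with a green board on top; origin at the centre of its underside, z up. Starts flat in a lane of the tray with its length along the lane. May be absent (None)
- module3: light grey plastic electronics module, a block 68 long (its x) by 40 wide (y) by 30 mm high (z), 85 to 170 g, with a green board on top; origin at the centre of its underside, z up. Starts flat in a lane of the tray with its length along the lane. May be absent (None)
- tray: stack of black carrier trays, fixed, 110 (x) by 202 (y) by 44 mm high; origin at the centre of the underside on the table
- tray_floor (a point): centre of the lane floor of the top tray, 34 mm above the table, axes as the tray. Three open lanes side by side, running along x; lane centres at y = -0.070, 0 and +0.070 m, each about 54 mm wide and 102 mm long inside, parted by flat ribs 16 mm wide and enclosed by a rim; the ribs rise 8.5 and the rim 10 mm above the lane floor
- tester: blue batch tester, a fixed console 210 (x) by 224 (y) by 45 mm high; origin at the centre of the underside. Its far half (+x) carries an aluminium bed with three lanes (centred at x = +0.045 m), its near half (-x) two plain white round push buttons in black housings, the small one on the +y side and the large one on the -y side
- bed_floor (a point): centre of the lane floor of the tester's bed, 49 mm above the table, axes as the tester. Three open lanes side by side, running along x; lane centres at y = -0.070, 0 and +0.070 m, each about 54 mm wide and 102 mm long inside, parted by flat ribs 16 mm wide and enclosed by a rim; the ribs rise 8.5 and the rim 10 mm above the lane floor
- select_top (a point): centre of the top face of the small round select button (28 mm across), at x = -0.063, y = +0.055 m on the tester and 67 mm above the table when up, moves with it; pressed straight down
- select (a joint): travel of the small select button in m: 0 up, 0.006 fully down; springs back, about 4 N fully down
- start_top (a point): centre of the top face of the large round start button (44 mm across), at x = -0.063, y = -0.045 m on the tester and 69 mm above the table when up, moves with it; pressed straight down
- start (a joint): travel of the large start button in m: 0 up, 0.008 fully down; springs back, about 5 N fully down
- scanner: hand scanner, 170 mm long (its x), 180 g, lying flat, z up; origin on the underside, at the middle of the length and below the centre of mass. Black handle from x = -0.085 to +0.030 m, 32 wide and 30 mm high; white head from x = +0.030 to +0.085 m, 60 wide and 36 mm high. Grip the handle across its width near x = 0
- window (a point): centre of the scanner's reading window in the underside of its head, at scanner x = +0.0575 m; it looks along scanner -z (down when level)
- pad: black rubber parking pad for the scanner, fixed, 190 (x) by 76 (y) by 4 mm high; origin at the centre of the underside. The scanner starts on it, lengths along each other
- card: job card on a plywood board, fixed flat on the table, 110 (x) by 85 (y) by 6 mm high; origin at the centre of the underside
- label (a point): centre of the bar-code label (60 by 34 mm) on the middle of the job card, on its upper face; z up
- bottle: bystander: blue bottle, 56 mm across and 130 mm high, origin at its foot
- spool: bystander: metal spool standing on end, 60 mm across and 46 mm high, origin at its foot
- jar: bystander: glass jar, 60 mm across and 70 mm high, origin at its foot
There are look-alikes about, which are no part of the job. What is shaped like the tray but pink is not meant.

How it is judged (in metres and radians):
On the way, in this order (a step that is already met when the one before it is completed fails the run):
1. all present modules lie flat in the lanes of the tester's bed, let go (x of module1 in the frame of bed_floor between -0.022 and 0.022 m and y of module1 in the frame of bed_floor between -0.09 and 0.09 m and z of module1 in the frame of bed_floor between -0.004 and 0.005 m and angle between each of module1, module2, module3's own z axis and vertical below 0.1 rad and x of module2 in the frame of bed_floor between -0.022 and 0.022 m and y of module2 in the frame of bed_floor between -0.09 and 0.09 m and z of module2 in the frame of bed_floor between -0.004 and 0.005 m and x of module3 in the frame of bed_floor between -0.022 and 0.022 m and y of module3 in the frame of bed_floor between -0.09 and 0.09 m and z of module3 in the frame of bed_floor between -0.004 and 0.005 m and contact force between the fingers and module1 below 0.3 N and linear speed of each of module1, module2, module3 below 0.03 m/s and contact force between the fingers and module2 below 0.3 N and contact force between the fingers and module3 below 0.3 N), for 0.3 s.
2. the scanner is held level and still, its window 50 to 115 mm above the label and within 18 mm of its centre, for 1 s (horizontal distance between window and label below 0.018 m and z of window in the frame of label between 0.05 and 0.115 m and angle between scanner's own z axis and vertical below 0.22 rad and linear speed of scanner below 0.03 m/s), for 1 s.
3. the scanner lies on its pad, let go (x of scanner in the frame of pad between -0.03 and 0.03 m and y of scanner in the frame of pad between -0.025 and 0.025 m and z of scanner in the frame of pad between -0.002 and 0.009 m and angle between scanner's own z axis and vertical below 0.1 rad and angle between the x axis of scanner and the x axis of pad, either way round below 0.35 rad and contact force between the fingers and scanner below 0.3 N and linear speed of scanner below 0.03 m/s), for 0.2 s.
4. select is fully down with all modules in the tester, start untouched (value of joint select above 0.0052 m and value of joint start below 0.0012 m and x of module1 in the frame of bed_floor between -0.022 and 0.022 m and y of module1 in the frame of bed_floor between -0.09 and 0.09 m and z of module1 in the frame of bed_floor between -0.004 and 0.005 m and angle between each of module1, module2, module3's own z axis and vertical below 0.1 rad and x of module2 in the frame of bed_floor between -0.022 and 0.022 m and y of module2 in the frame of bed_floor between -0.09 and 0.09 m and z of module2 in the frame of bed_floor between -0.004 and 0.005 m and x of module3 in the frame of bed_floor between -0.022 and 0.022 m and y of module3 in the frame of bed_floor between -0.09 and 0.09 m and z of module3 in the frame of bed_floor between -0.004 and 0.005 m), for 0.05 s.
5. select is up again (value of joint each of select, start below 0.0012 m), for 0.1 s.
6. start is fully down with all modules in the tester, select untouched (value of joint start above 0.007 m and value of joint select below 0.0012 m and x of module1 in the frame of bed_floor between -0.022 and 0.022 m and y of module1 in the frame of bed_floor between -0.09 and 0.09 m and z of module1 in the frame of bed_floor between -0.004 and 0.005 m and angle between each of module1, module2, module3's own z axis and vertical below 0.1 rad and x of module2 in the frame of bed_floor between -0.022 and 0.022 m and y of module2 in the frame of bed_floor between -0.09 and 0.09 m and z of module2 in the frame of bed_floor between -0.004 and 0.005 m and x of module3 in the frame of bed_floor between -0.022 and 0.022 m and y of module3 in the frame of bed_floor between -0.09 and 0.09 m and z of module3 in the frame of bed_floor between -0.004 and 0.005 m), for 0.05 s.
7. start is up again (all of step 5), for 0.1 s.
At the end, for the whole second after the job is handed in: every present module lies flat (tilt under 0.1 rad) on a lane floor of the carrier tray, released and at rest; the scanner lies flat on its pad, its middle within 30 mm along and 25 mm across of the pad's middle and its length within 0.35 rad of the pad's, released; both buttons are up (all of step 3 and all of step 7 and x of module1 in the frame of tray_floor between -0.022 and 0.022 m and y of module1 in the frame of tray_floor between -0.09 and 0.09 m and z of module1 in the frame of tray_floor between -0.004 and 0.005 m and angle between each of module1, module2, module3's own z axis and vertical below 0.1 rad and x of module2 in the frame of tray_floor between -0.022 and 0.022 m and y of module2 in the frame of tray_floor between -0.09 and 0.09 m and z of module2 in the frame of tray_floor between -0.004 and 0.005 m and x of module3 in the frame of tray_floor between -0.022 and 0.022 m and y of module3 in the frame of tray_floor between -0.09 and 0.09 m and z of module3 in the frame of tray_floor between -0.004 and 0.005 m and contact force between the fingers and module1 below 0.3 N and linear speed of each of module1, module2, module3 below 0.03 m/s and contact force between the fingers and module2 below 0.3 N and contact force between the fingers and module3 below 0.3 N); the robot touches nothing.
It fails at once if the bottle is moved more than 40 mm (distance of bottle from where it was at the start of the episode above 0.04 m).
It fails at once if the spool is moved more than 40 mm (distance of spool from where it was at the start of the episode above 0.04 m).
It fails at once if the jar is moved more than 40 mm (distance of jar from where it was at the start of the episode above 0.04 m).
Of module1, module2, module3 only 2 to 3 are there at a start; the rules pass over those that are not, and their reading is None.
At some moment in a run one of module1, module2, module3, scanner may be knocked a few centimetres aside while the robot is not near it.
Once in a run the grip may slacken for a moment while it holds something.
It also fails if it takes over 210 s, if anything falls off the work surface, if the arm or the gripper's body presses on something with over 40 N, if the wrist force passes 120 N, or if a joint passes its speed limit or range.

### The arm

A 6-joint arm with a two-finger parallel gripper is mounted at the origin on the work surface. World frame = base frame: x ahead of the robot, y to its left, z up, the work surface at z = 0. Lengths are in mm, angles in degrees, forces in N, time in s.
With the tool pointing down it reaches from about 350 to 850 mm from the base axis. Payload 8.1 kg.
Tool frame: the origin (TCP) lies at the very end of the fingers, on their centre line; the grasp point (between the pads) lies 19 mm behind it; z points along the fingers, y is the direction in which the jaws open and shut (so a half turn about z gives the same grasp; the last joint's range is limited). The gripper opens to 85 mm and grips with 20 to 120 N. Pads are 22 mm wide; open, the fingers measure 114 mm over their backs; the gripper's body (76 mm by 85 mm) begins 54 mm behind the grasp point. The pads swing forward as they close: fully open they stand 13 mm farther back than shut.
Start: joints at [-78.919, 7.471, 85.268, -0, 87.261, -4.893], TCP at [165.142, -576.831, 231.292] pointing down, gripper open.
Joint ranges: [-169.43, 169.43], [-51.17, 129.36], [1.28, 143.12], [-76.62, 256.62], [0, 156.53], [-152.29, 152.29]. Speed limits (degrees/s): [136.94, 136.94, 159.86, 180, 180, 180].

### API

Orientations are given as [roll, pitch, yaw] about the fixed x, y, z axes, in that order (R = Rz(yaw) Ry(pitch) Rx(roll)).
In Python, from bench import r gives the robot as it stands.
- The arm moves only by the shell command python3 -m crank 'ROWS' [OPENING] [FORCE]. ROWS is JSON, a list that holds one entry, the list of rows, each a list of 6 numbers: the shift along the tool's x, y, z in m, then the turn, a rotation vector about the tool's x, y, z in rad. A call has 1 to 10 rows; each row is the pose to reach, as a shift and turn from the pose measured when the call began, along the tool's axes at that moment; what a row does not reach only later rows make up. A row lasts 1/8 s, in which the tool goes at most 62.5 mm and 10.7 degrees, less where a joint would pass 70% of its speed; a pose out of reach is approached as far as the arm can. A call with a gripper value outside its range is refused whole. OPENING is the closure, from 0 (fully open) to 1 (shut), set as the call begins (- or left out, the last holds). The fingers move at their own pace and stop on an object; FORCE is the grip in N (left out, the last holds). Time passes only in rows, so rows that repeat a pose let the fingers close. It gives the time, the measured TCP pose, the force and the opening at its end, in the units of the state.
- r.sense(): the state, without advancing time (a new reading comes with each control period).
- r.snapshot(name): name is "scene" or "top"; returns (picture, depth): 480x640x3 uint8, blue, green, red; 480x640 float32, mm along the optical axis (not along the pixel's ray), 0 where there is no reading.
- r.get_calibration(name): a dict with "mtx" (3x3 intrinsics, pixels), "k1" (the pictures are not rectified: a ray, as slopes to the right and down, at radius r is drawn at 1 + k1 r^2 times it, then the intrinsics apply), "cam_to_world" (4x4, takes a point from camera to world coordinates). Camera axes: x right, y down, z forward; pixel columns grow to the right and rows downward; lengths in mm; the calibration is good to about 2 mm. A picture is of the moment at which its call begins. get_calibration takes no time and is no camera call.
- r.hand_in(): hands the job in, once; it reports no verdict.
Trained networks look in the newest picture that a camera, given by its name, has taken for a name from the list of things; names that differ only in an ending like _2 or _b are one class to them, and where a whole thing is asked for, a point or a joint stands for the part that bears it (a point fixed in the world has none). Each returns a list of dicts, best first, with "conf" (0 to 1); they miss things now and then, are a little off and sometimes report something else, mostly with a low value. They report only what shows in the picture. A call takes as long as a camera call. They do not tell look-alikes from the thing itself.
- r.look_for(thing, camera): "extent" ([left, top, right, bottom] in pixels, round what is visible of it).
- r.landmark_of(thing, camera): "pixel" ([column, row] in pixels: a listed point, or the origin of a listed thing).
The state is a dict: "time": time; "joint_pos": joint angles; "qd": joint speeds; "joint_efforts": joint torques, N m; "tool_pos": TCP position; "tcp_rot": TCP orientation; "ft_force": force on the tool from outside, world axes, zero at the start; "wrist_torque": the same for the moment, N m; "finger_gap": finger opening in mm.
Only numpy, scipy, OpenCV 4.12 (cv2) and the standard library are available. Lean on these libraries where they do the work, as an engineer would, in place of code of your own. Each camera call takes 0.05 s, during which the arm holds its last target.

## Working session

There is one attempt and no reset: what is moved stays moved. The work goes in short steps, Python scripts to look and compute and a shell command to move; the robot and the scene stay as the last step left them, time stands still between calls to the robot, and variables do not carry over. Pictures are saved under pics/ and viewed, and the job is handed in when it is done.

```bash
ls -la; mkdir -p pics
python3 - <<'E'
from bench import r
import cv2,numpy as np
print(r.sense())
for n in ("scene","top"):
    im,d=r.snapshot(n); cv2.imwrite(f"pics/{n}0.png",im); np.save(f"pics/{n}0.npy",d)
    c=r.get_calibration(n); print(n,np.round(c["mtx"],1).tolist(),c["k1"],np.round(c["cam_to_world"],3).tolist())
E
```

```text
total 12
drwxr-xr-x  3 agent agent 4096 Dec  6 22:32 .
drwxr-xr-x 23 root  root  4096 Dec  6 22:32 ..
drwxr-xr-x  2 agent agent 4096 Dec  6 22:32 pics
{'time': 0.0, 'joint_pos': array([-7.89198808e+01,  7.51510097e+00,  8.53301426e+01,  5.56825832e-05,
        8.72606768e+01, -4.89514462e+00]), 'qd': array([ 0.13977742,  0.13292581,  0.05626381,  0.028186  , -0.02713468,
        0.00816855]), 'joint_efforts': array([ 6.80405219e-05, -5.69397604e+01, -5.00550199e+01, -4.39451560e-04,
        1.46280380e-02,  1.00730340e-04]), 'tool_pos': array([ 165.02812224, -576.28631414,  230.23622413]), 'tcp_rot': array([-1.79894471e+02, -9.09386021e-03,  1.59752528e+01]), 'ft_force': array([-0.02976187,  0.88665717,  0.21172157]), 'wrist_torque': array([-0.00866127,  0.06509253, -0.01303407]), 'finger_gap': 85.39882451905886}
scene [[601.3, 0.0, 320.9], [0.0, 601.3, 230.0], [0.0, 0.0, 1.0]] -0.13144942747667224 [[0.871, 0.339, -0.356, 1001.949], [0.491, -0.6, 0.632, -737.083], [0.001, -0.725, -0.689, 858.361], [0.0, 0.0, 0.0, 1.0]]
top [[611.7, 0.0, 305.5], [0.0, 611.7, 244.4], [0.0, 0.0, 1.0]] -0.0268981442487261 [[0.014, -0.993, 0.118, 381.999], [-1.0, -0.015, -0.005, 15.352], [0.006, -0.118, -0.993, 1602.811], [0.0, 0.0, 0.0, 1.0]]
```

View pics/scene0.png

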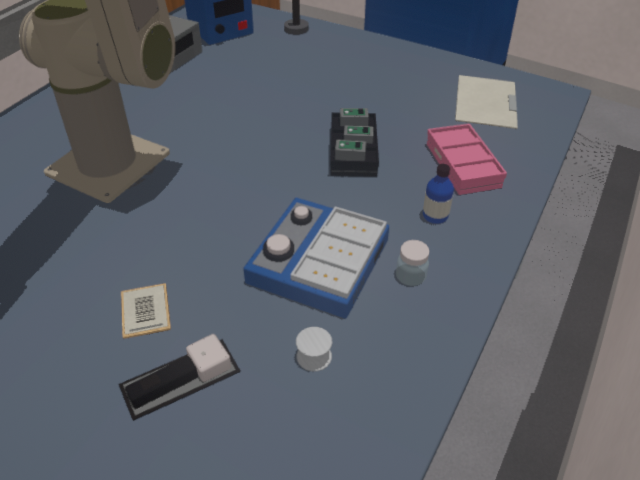

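View pics/top0.png

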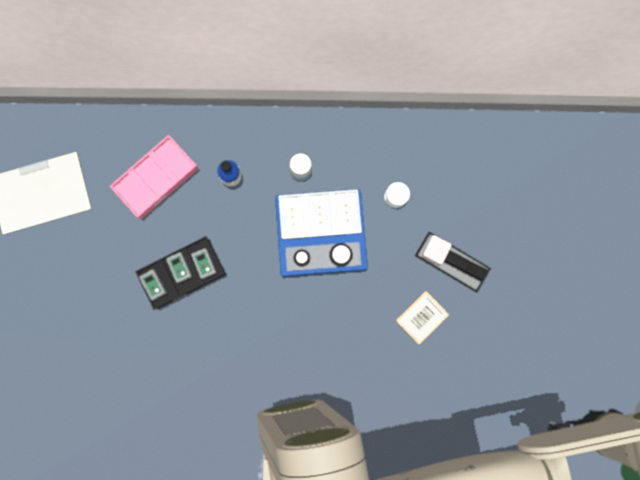

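The scene camera shows the black tray with three modules at about (355,140), and the top camera at (180,272). The pink look-alike is at scene (465,157) and top (153,177), and is not meant. In the top view the tester is at (321,233), the scanner on its pad at (453,261), the card at (422,318), the bottle at (229,172), the jar at (300,167) and the spool at (397,195).

```bash
cat > h.py <<'E'
import numpy as np,cv2
from bench import r
from scipy.spatial.transform import Rotation as R
C={n:r.get_calibration(n) for n in("scene","top")}
def ray(n,px):
    c=C[n];K=np.array(c["mtx"],float);k=c["k1"]
    p=cv2.undistortPoints(np.array([[px]],float),K,np.array([k,0,0,0,0.]))[0,0]
    T=np.array(c["cam_to_world"]);return T[:3,3],T[:3,:3]@np.array([p[0],p[1],1.])
def atz(n,px,z):
    o,d=ray(n,px);return o+d*(z-o[2])/d[2]
def proj(n,P):
    c=C[n];T=np.array(c["cam_to_world"]);q=(np.atleast_2d(P)-T[:3,3])@T[:3,:3]
    u=q[:,:2]/q[:,2:];u=u*(1+c["k1"]*(u**2).sum(1,keepdims=True));K=np.array(c["mtx"]);return u*[K[0,0],K[1,1]]+K[:2,2]
def tri(a,b):
    (o1,d1),(o2,d2)=ray("scene",a),ray("top",b);d1/=np.linalg.norm(d1);d2/=np.linalg.norm(d2)
    A=np.stack([d1,-d2],1);s=np.linalg.lstsq(A,o2-o1,rcond=None)[0]
    p,q=o1+s[0]*d1,o2+s[1]*d2;return (p+q)/2,np.linalg.norm(p-q)
def pc(n,d):
    v,u=np.nonzero(d>0);K=np.array(C[n]["mtx"],float)
    p=cv2.undistortPoints(np.stack([u,v],1).astype(float)[:,None],K,np.array([C[n]["k1"],0,0,0,0.]))[:,0]
    z=d[v,u];X=np.c_[p*z[:,None],z];T=np.array(C[n]["cam_to_world"]);return X@T[:3,:3].T+T[:3,3],u,v
def shift(goal,yaw=None):
    """tool-frame shift (m) and turn(rad) to goal TCP, tool down with yaw(deg)"""
    s=r.sense();Rc=R.from_euler('xyz',s['tcp_rot'],degrees=True)
    d=Rc.inv().apply(np.array(goal)-s['tool_pos'])/1000
    w=(Rc.inv()*R.from_euler('xyz',[180,0,yaw if yaw is not None else s['tcp_rot'][2]],degrees=True)).as_rotvec()
    return np.round(np.r_[d,w],4).tolist()
def snap(tag):
    o={}
    for n in("scene","top"):
        o[n]=r.snapshot(n);cv2.imwrite(f"pics/{n}_{tag}.png",o[n][0])
    return o
E
python3 - <<'E'
from h import *
L={}
for t in["module1","tray","tray_floor","tester","bed_floor","select_top","start_top","scanner","window","pad","card","label","bottle","spool","jar"]:
    for n in("scene","top"):
        r.snapshot(n)
        L[t,n]=r.landmark_of(t,n); print(t,n,[(np.round(x["pixel"],1).tolist(),round(x["conf"],2)) for x in L[t,n][:4]])
    try:
        p,e=tri(L[t,"scene"][0]["pixel"],L[t,"top"][0]["pixel"]);print("   ",np.round(p,1),round(e,1))
    except Exception as x: print(x)
print(r.sense()["time"])
E
```

```text
module1 scene [([350.4, 121.6], 0.8), ([348.4, 153.0], 0.76), ([361.3, 139.9], 0.74)]
module1 top [([154.9, 285.0], 0.89), ([205.4, 265.6], 0.81), ([181.4, 264.7], 0.68)]
    [454.9 389.4  38.8] 7.8
tray scene [([461.6, 165.1], 0.94), ([353.2, 149.3], 0.83)]
tray top [([158.3, 180.1], 0.81), ([153.0, 285.9], 0.61), ([184.3, 274.1], 0.6)]
    [739.6 403.4   2.8] 0.1
tray_floor scene [([352.2, 140.9], 0.77), ([462.4, 153.6], 0.69)]
tray_floor top [([152.9, 177.5], 0.9), ([177.5, 270.8], 0.89)]
    [620.1 302.9 141.3] 235.5
tester scene [([317.1, 261.8], 0.79), ([353.2, 140.5], 0.69)]
tester top [([322.4, 235.0], 0.58)]
    [598.3 -35.9   3.6] 0.5
bed_floor scene [([178.6, 375.8], 0.62), ([337.3, 250.3], 0.61)]
bed_floor top [([318.6, 211.5], 0.93)]
    [ 575.4 -183.5  -70.3] 368.4
select_top scene [([297.8, 211.6], 0.66)]
select_top top [([435.4, 251.9], 0.46), ([300.2, 258.3], 0.41)]
    [ 592.  -232.7  284.9] 153.3
start_top scene [([274.6, 241.2], 0.86)]
start_top top [([341.1, 257.9], 0.7)]
    [532.4 -81.4  67.2] 1.3
scanner scene [([178.0, 378.7], 0.84)]
scanner top [([456.2, 261.0], 0.57)]
    [ 534.2 -386.1   12.4] 2.2
window scene [([209.9, 365.2], 0.74), ([359.3, 140.4], 0.34)]
window top [([435.6, 254.2], 0.75)]
    [ 554.8 -333.3   -1.3] 7.6
pad scene [([180.1, 374.9], 0.57)]
pad top [([319.7, 211.8], 0.4)]
    [ 575.5 -183.5  -71.3] 362.3
card scene [([143.8, 311.5], 0.86)]
card top [([422.1, 318.2], 0.78)]
    [ 3.831e+02 -2.990e+02  3.000e-01] 1.3
label scene [([142.2, 306.7], 0.7)]
label top [([424.3, 314.9], 0.7), ([154.9, 285.7], 0.46)]
    [ 390.3 -301.9   22. ] 5.1
bottle scene [([434.2, 215.4], 0.96), ([350.5, 122.0], 0.66)]
bottle top [([234.2, 177.2], 0.78)]
    [749.4 200.5   7.1] 0.2
spool scene [([316.8, 355.6], 0.79)]
spool top [([396.4, 196.6], 0.91)]
    [ 705.7 -230.1    6.3] 5.2
jar scene [([414.1, 278.2], 0.72)]
jar top [([300.7, 167.7], 0.8)]
    [780.   23.7  -2.9] 0.8
3.1
```

Run:
```python
from h import *
a=cv2.imread("pics/top0.png");b=cv2.imread("pics/scene0.png")
A=cv2.resize(a[220:320,120:240],(600,500),interpolation=2);B=cv2.resize(a[120:280,240:400],(500,500),interpolation=2)
cv2.imwrite("pics/c1.png",A);cv2.imwrite("pics/c2.png",cv2.resize(b[100:180,320:400],(600,600),interpolation=2))
cv2.imwrite("pics/c3.png",cv2.resize(a[220:350,380:510],(600,600),interpolation=2))
# heights by depth
for n in("top","scene"):
    P,u,v=pc(n,np.load(f"pics/{n}0.npy"));m=P[:,2];k=(P[:,0]>350)&(P[:,0]<800)&(abs(P[:,1])<500)
    print(n,np.percentile(m[k],[1,25,50,75,99]))
```

```text
top [-7.61092078 -0.82107064  2.46813344 15.0638469  71.29669382]
scene [-3.38115908 -0.22990514  1.3575228  17.68350381 71.24294077]
```

View pics/c1.png

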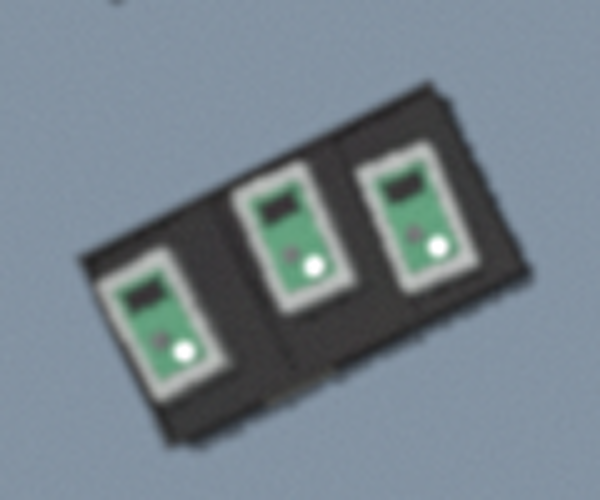

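View pics/c3.png

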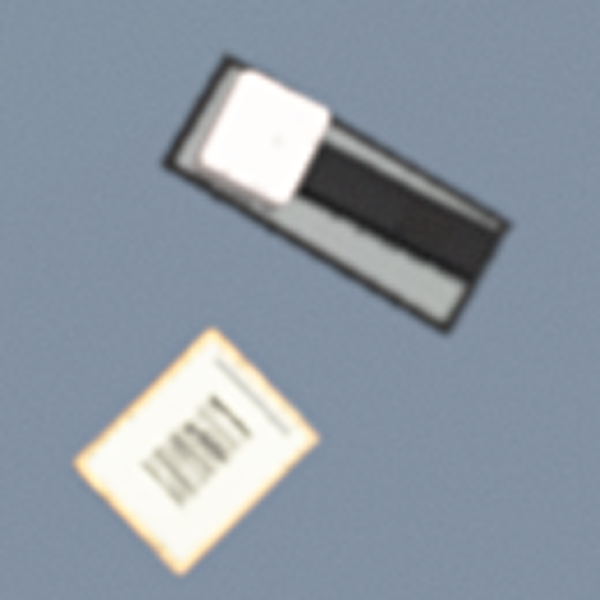

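The enlarged crops confirm it. The black tray holds three modules, with the white dots on their boards at about (157,290), (183,273) and (207,269) in the top picture. The scanner lies on its pad, head toward top-left, slightly off the pad's middle. Next I'll measure poses from the depth and the two views.

```bash
cat >> h.py <<'E'
def rect(P):
    c,s,a=cv2.minAreaRect(P[:,:2].astype(np.float32))
    if s[0]<s[1]: s=(s[1],s[0]);a+=90
    return np.round(c,1),np.round(s,1),round((a+90)%180-90,1)
def px2w(n,mask,z):
    cs,_=cv2.findContours(mask.astype(np.uint8),0,2)
    out=[]
    for c in cs:
        if cv2.contourArea(c)<15: continue
        w=np.array([atz(n,p[0],z) for p in c.astype(float)]);out.append((cv2.contourArea(c),rect(w)))
    return sorted(out,key=lambda x:-x[0])
def greens(n,im):
    h=cv2.cvtColor(im,cv2.COLOR_BGR2HSV);m=cv2.inRange(h,(55,70,40),(90,255,255))
    m=cv2.morphologyEx(m,cv2.MORPH_CLOSE,np.ones((7,7)));nb,l,st,ce=cv2.connectedComponentsWithStats(m)
    o=[]
    for i in range(1,nb):
        if st[i,4]<60: continue
        c=np.vstack(cv2.findContours((l==i).astype(np.uint8),0,2)[0]).reshape(-1,2)
        q=cv2.minAreaRect(c.astype(np.float32));o.append((np.array(q[0]),cv2.boxPoints(q),st[i,4]))
    return o
def modules(o):
    """triangulated board centres + yaw"""
    T=[g for g in greens("top",o["top"][0])];S=greens("scene",o["scene"][0]);res=[]
    for t in T:
        best=None
        for s in S:
            p,e=tri(s[0],t[0])
            if e<10 and 30<p[2]<300 and(best is None or e<best[1]): best=(p,e)
        if best is None: best=(atz("top",t[0],64),-1)
        w=np.array([atz("top",b,best[0][2]) for b in t[1]]);res.append((np.round(best[0],1),round(best[1],1),rect(w)))
    return res
E
python3 - <<'E'
from h import *
o=snap("m0")
for m in modules(o): print(m)
for n in("top","scene"):
    P,u,v=pc(n,o[n][1]);
    def box(x0,x1,y0,y1,z0,z1): return P[(P[:,0]>x0)&(P[:,0]<x1)&(P[:,1]>y0)&(P[:,1]<y1)&(P[:,2]>z0)&(P[:,2]<z1)]
    print(n,"traylow",rect(box(400,620,230,510,12,60)),"tester",rect(box(450,720,-160,150,15,80)),"scanner",rect(box(420,640,-500,-280,12,60)))
    q=box(420,640,-500,-280,20,60);print("sc z",np.percentile(q[:,2],[5,50,95]))
    q=box(400,620,230,510,45,90);print("mod z",np.percentile(q[:,2],[5,50,95]),len(q))
    q=box(450,720,-160,150,40,80);print("tester z",np.percentile(q[:,2],[5,25,50,75,95,99]))
im=o["top"][0]
b=(im.max(2)<75)&(np.indices(im.shape[:2])[1]<250)&(np.indices(im.shape[:2])[0]>220)&(np.indices(im.shape[:2])[0]<320)
print("black tray@44",px2w("top",b,44)[:2])
h=cv2.cvtColor(im,cv2.COLOR_BGR2HSV);bl=cv2.inRange(h,(105,150,60),(125,255,255));bl[:, :260]=0
print("blue",px2w("top",bl,45)[:3])
al=(h[...,1]<40)&(im.max(2)>170);al[:,:260]=0;al[:,380:]=0;al[:185]=0
print("alu,buttons@59/68",px2w("top",al,59)[:3],px2w("top",al,68)[:3])
E
```

```text
(array([513.7, 266.3,  65.5]), np.float64(0.6), (array([514. , 266.5]), array([47. , 24.4]), 24.8))
(array([502.8, 328.7,  65.1]), np.float64(1.1), (array([503.3, 329.1]), array([48.9, 23.9]), 24.5))
(array([457.9, 393. ,  66.2]), np.float64(0.7), (array([458.2, 393.2]), array([47. , 24.5]), 28.7))
(array([  13. , -797.9,   64. ]), -1, (array([  13. , -797.9]), array([46.4, 33.5]), -89.9))
top traylow (array([503.6, 368.7]), array([276.9, 206.4]), -89.1) tester (array([601. , -30.4]), array([224.2, 211.5]), -84.7) scanner (array([ 508.7, -378.1]), array([178.5, 172.9]), -0.4)
sc z [26.85071865 36.54542182 45.06899935]
mod z [46.00473015 63.65342933 70.6813545 ] 1710
tester z [42.00649069 45.74876647 49.21684642 54.12490399 64.47379426 71.64039119]
scene traylow (array([489.3, 329. ]), array([210.9, 110.4]), -62.3) tester (array([598.8, -31.3]), array([227.8, 210.9]), -84.9) scanner (array([ 535.4, -383.7]), array([171.5,  62.9]), 65.0)
sc z [23.80613088 35.2639222  42.08473675]
mod z [45.93902609 62.91772779 67.97537904] 1466
tester z [43.20199537 46.1794142  49.30956596 55.31774035 62.85532965 70.72916963]
black tray@44 [(2199.0, (array([489.6, 325.7]), array([200.4, 111.1]), -62.4))]
blue [(2950.0, (array([597.9, -30.6]), array([218.7, 204.9]), -84.7))]
alu,buttons@59/68 [(3361.5, (array([645.7, -26.2]), array([203.4, 113.7]), -84.6)), (1105.5, (array([ 33.4, -31.5]), array([125.3,  62.7]), -79.3)), (923.0, (array([533.9,  -3.7]), array([122. ,  57.1]), -84.7))] [(3361.5, (array([644.1, -26. ]), array([202.2, 113. ]), -84.6)), (1105.5, (array([ 35.5, -31.2]), array([124.6,  62.3]), -79.3)), (923.0, (array([533. ,  -3.6]), array([121.3,  56.7]), -84.7))]
```

Run:
```python
from h import *
print("bed",tri((337.3,250.3),(318.6,211.5)),"sel",tri((297.8,211.6),(300.2,258.3)),"start",tri((274.6,241.2),(341.1,257.9)),"tray_fl",tri((352.2,140.9),(177.5,270.8)))
print("label",tri((142.2,306.7),(424.3,314.9)),"pad top",atz("top",(453.1,262),4),"padscene",atz("scene",(180.1,374.9),4),"card",atz("top",(422.8,317.7),6),atz("scene",(145,309),6))
a=np.deg2rad(27.7);M=np.array([[np.cos(a),np.sin(a)],[-np.sin(a),np.cos(a)]])
for m in((513.7,266.3),(502.8,328.7),(457.9,393)): print(np.round(M@(np.array(m)-[489.5,327]),1))
# projected model overlay
im={n:cv2.imread(f"pics/{n}_m0.png") for n in("scene","top")}
def rectz(c,yaw,sx,sy,z,off=(0,0)):
    t=np.deg2rad(yaw);Q=np.array([[np.cos(t),-np.sin(t)],[np.sin(t),np.cos(t)]])
    q=np.array([[sx,sy],[-sx,sy],[-sx,-sy],[sx,-sy]])/2+off
    return np.c_[q@Q.T+c,np.full(4,z)]
for n in im:
    big=cv2.resize(im[n],None,fx=4,fy=4,interpolation=cv2.INTER_CUBIC)
    L=[rectz((489.5,327),27.7,110,202,44),rectz((600,-31),5.3,210,224,45),rectz((600,-31),5.3,110,202,59,(45,0)),rectz((600,-31),5.3,28,28,67,(-63,55)),rectz((600,-31),5.3,44,44,69,(-63,-45)),rectz(atz("top",(453.1,262),4)[:2],64,190,76,4),rectz(atz("top",(422.8,317.7),6)[:2],-45,110,85,6)]
    for q in L: cv2.polylines(big,[np.int32(proj(n,q)*4+1.5)],True,(0,0,255),1)
    im[n]=big
t,s=im["top"],im["scene"]
cv2.imwrite("pics/ov1.png",t[640:1400,1080:1520]);cv2.imwrite("pics/ov2.png",s[760:1240,960:1600]);cv2.imwrite("pics/ov3.png",cv2.resize(t[900:1400,1560:2000],None,fx=1.1,fy=1.1)); 
cv2.imwrite("pics/ov4.png",s[400:740,1280:1640])
cv2.imwrite("pics/ov1.png",cv2.resize(t[720:1120,1080:1500],None,fx=1.4,fy=1.4))
```

```text
bed (array([646.02442594, -27.98465873,  54.1164768 ]), np.float64(14.1566705401288)) sel (array([527.13690986,  19.32846967,  61.61536835]), np.float64(6.907278531715118)) start (array([532.40207121, -81.4050667 ,  67.20573077]), np.float64(1.259094591085201)) tray_fl (array([491.08863315, 334.03330518,  27.9773995 ]), np.float64(12.046750207560493))
label (array([ 390.28532624, -301.8631752 ,   21.97736304]), np.float64(5.052518289661358)) pad top [ 531.45810429 -380.77203391    4.        ] padscene [ 528.76211346 -374.2609745     4.        ] card [ 384.84273285 -299.2184917     6.        ] [ 384.72983219 -296.70960316    6.        ]
[ -6.8 -65. ]
[12.6 -4.7]
[ 2.7 73.1]
```

View pics/ov1.png

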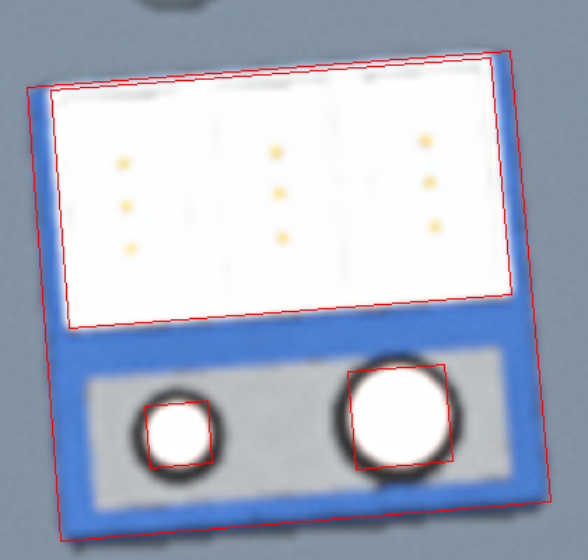

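View pics/ov2.png

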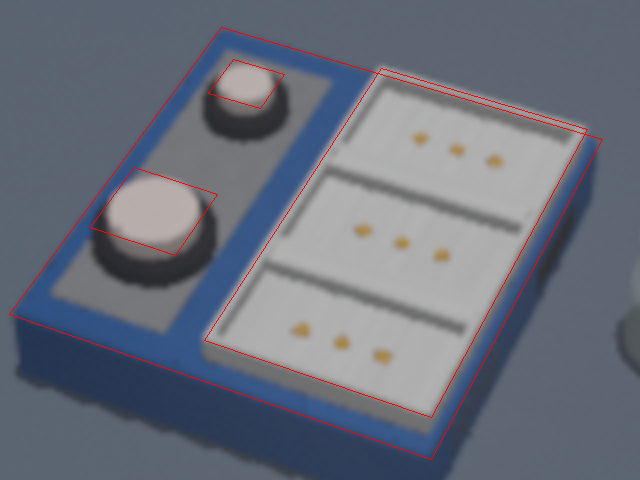

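View pics/ov3.png

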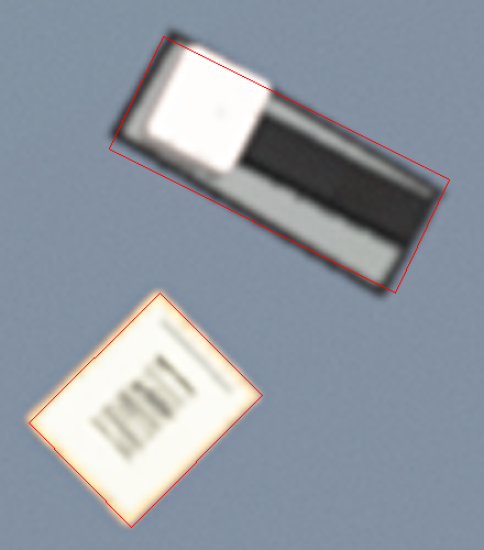

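View pics/ov4.png

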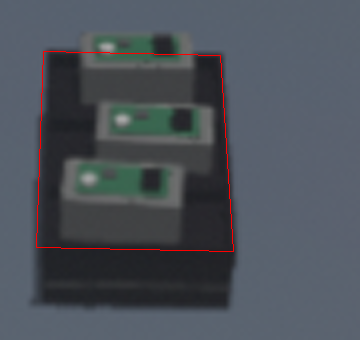

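Overlays fit: the tester is centred at (600,-31) with yaw 5.3°, the tray at (489.5,327) with yaw 27.7°, and the card is good; the pad's yaw I will refine later. I start with the module at (458,393), going by way of (560,-40).

Run:
```python
from h import *
print(shift((560,-40,230),27.7))
P=np.array([atz("top",(380+x/4.615,220+y/4.615),4) for x,y in((228,57),(510,225),(447,330),(165,163))]);print("pad",rect(P),P[:,:2].round())
```

```text
[0.5273, -0.4074, 0.0013, -0.0001, -0.0, -0.2047]
pad (array([ 531.4, -380.9]), array([186.5,  71.7]), 59.6) [[ 609. -319.]
 [ 515. -479.]
 [ 455. -442.]
 [ 548. -282.]]
```

```bash
python3 -m crank '[[[0.53,-0.41,0,0,0,-0.2],[0.53,-0.41,0,0,0,-0.2],[0.53,-0.41,0,0,0,-0.2],[0.53,-0.41,0,0,0,-0.2],[0.53,-0.41,0,0,0,-0.2],[0.53,-0.41,0,0,0,-0.2],[0.53,-0.41,0,0,0,-0.2],[0.53,-0.41,0,0,0,-0.2],[0.53,-0.41,0,0,0,-0.2],[0.53,-0.41,0,0,0,-0.2]]]' 0.35 40
python3 -c "
from h import *
print(shift((458,393,150),28))"
```

```text
time: 4.45
tool_pos: [536.3, -71.3, 231.7]
tcp_rot: [180.0, -0.0, 27.4]
ft_force: [1.2, -1.5, 0.8]
finger_gap: 55.4
[0.1444, -0.4482, 0.0814, 0.0008, -0.0007, -0.0098]
```

```bash
python3 -m crank '[[[0.144,-0.448,0.03,0,0,-0.01],[0.144,-0.448,0.03,0,0,-0.01],[0.144,-0.448,0.05,0,0,-0.01],[0.144,-0.448,0.08,0,0,-0.01],[0.144,-0.448,0.08,0,0,-0.01],[0.144,-0.448,0.08,0,0,-0.01],[0.144,-0.448,0.08,0,0,-0.01],[0.144,-0.448,0.08,0,0,-0.01],[0.144,-0.448,0.08,0,0,-0.01],[0.144,-0.448,0.08,0,0,-0.01]]]'
python3 -c "
from h import *
o=snap('a1')
for m in modules(o): print(m)
print(shift((458,393,85),28),r.sense()['tool_pos'])"
```

```text
time: 5.7
tool_pos: [457.7, 392.4, 151.3]
tcp_rot: [179.9, -0.0, 28.0]
ft_force: [-0.6, 0.4, 0.9]
finger_gap: 55.7
(array([513.9, 266.4,  65.6]), np.float64(1.1), (array([514.4, 266.7]), array([48. , 24.4]), 24.8))
(array([502.8, 328.7,  65.1]), np.float64(1.1), (array([503.3, 329.1]), array([49.1, 24.2]), 23.7))
(array([  21.3, -798.2,   64. ]), -1, (array([  21.4, -798.2]), array([52.1, 45.2]), -2.1))
[0.0002, -0.0013, 0.0669, 0.001, -0.0012, -0.0009] [458.32197465 391.76823158 151.87512858]
```

```bash
python3 -m crank '[[[0,-0.001,0.05,0,0,0],[0,-0.001,0.08,0,0,0],[0,-0.001,0.1,0,0,0],[0,-0.001,0.106,0,0,0],[0,-0.001,0.106,0,0,0]]]'
python3 -m crank '[[[0,0,0,0,0,0],[0,0,0,0,0,0],[0,0,0,0,0,0],[0,0,0,0,0,0]]]' 0.8 40
```

```text
time: 6.42
tool_pos: [458.6, 392.7, 46.7]
tcp_rot: [179.9, -0.1, 27.9]
ft_force: [-0.1, 0.3, -0.6]
finger_gap: 55.5
time: 6.92
tool_pos: [459.8, 393.5, 48.5]
tcp_rot: [180.0, -0.3, 27.9]
ft_force: [-0.3, -0.4, 7.1]
finger_gap: 39.0
```

```bash
python3 -m crank '[[[0,0,-0.04,0,0,0],[0,0,-0.08,0,0,0],[0,0,-0.12,0,0,0],[0,0,-0.15,0,0,0],[0,0,-0.15,0,0,0]]]'
python3 -c "
from h import *
print(shift((638,43,200),5.3))"
```

```text
time: 7.55
tool_pos: [460.5, 394.4, 202.1]
tcp_rot: [-180.0, -0.6, 27.9]
ft_force: [0.7, 0.1, -1.3]
finger_gap: 39.2
[-0.0079, 0.3936, 0.0019, -0.0025, -0.0111, 0.395]
```

```bash
python3 -m crank '[[[-0.008,0.394,0,0,0.006,0.395],[-0.008,0.394,0,0,0.006,0.395],[-0.008,0.394,0,0,0.006,0.395],[-0.008,0.394,0,0,0.006,0.395],[-0.008,0.394,0,0,0.006,0.395],[-0.008,0.394,0,0,0.006,0.395],[-0.008,0.394,0,0,0.006,0.395],[-0.008,0.394,0,0,0.006,0.395],[-0.008,0.394,0,0,0.006,0.395],[-0.008,0.394,0,0,0.006,0.395]]]'
python3 -c "
from h import *
o=snap('a2')
for m in modules(o): print(m)
print(shift((638,43,66),5.3),r.sense()['tool_pos'],r.sense()['ft_force'])
im=o['scene'][0];cv2.imwrite('pics/a2c.png',cv2.resize(im[80:300,220:480],None,fx=2.5,fy=2.5))"
```

```text
time: 8.8
tool_pos: [637.5, 44.2, 201.6]
tcp_rot: [-179.7, -0.9, 5.4]
ft_force: [-0.3, 0.3, -1.7]
finger_gap: 39.0
(array([514. , 266.9,  64. ]), -1, (array([514.1, 266.9]), array([47.6, 24.3]), 23.5))
(array([503.4, 329.1,  64. ]), -1, (array([503.4, 329.1]), array([48.9, 24. ]), 25.1))
(array([  21.3, -798.2,   64. ]), -1, (array([  21.4, -798.2]), array([52.1, 45.2]), -2.1))
[-0.002, 0.0017, 0.1359, -0.0058, -0.0163, 0.0018] [637.72897977  43.85993852 201.95745025] [-0.15822404  0.58872249 -0.5510077 ]
```

View pics/a2c.png

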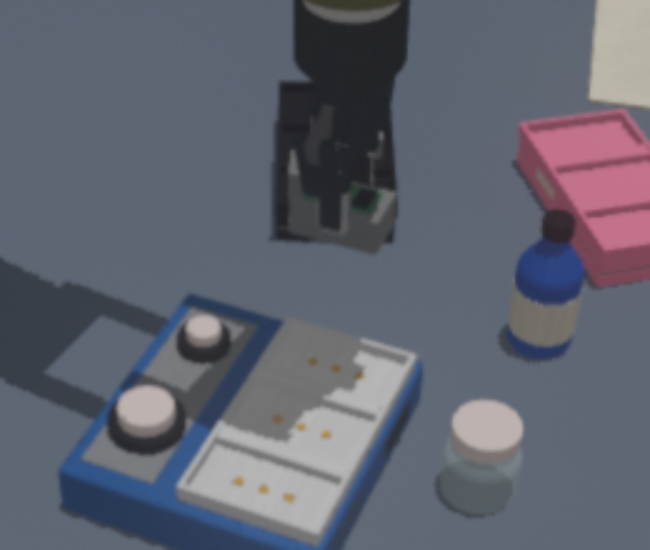

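The module is held level between the fingers, at (335,215) in the crop. I lower it into the +y bed lane.

```bash
python3 -m crank '[[[-0.002,0.002,0.06,-0.005,-0.016,0],[-0.002,0.002,0.1,-0.005,-0.016,0],[-0.002,0.002,0.125,-0.005,-0.016,0],[-0.002,0.002,0.134,-0.005,-0.016,0],[-0.002,0.002,0.136,-0.005,-0.016,0],[-0.002,0.002,0.136,-0.005,-0.016,0]]]'
```

```text
time: 9.65
tool_pos: [639.1, 42.9, 67.6]
tcp_rot: [-180.0, -0.2, 5.4]
ft_force: [0.4, -0.1, -0.2]
finger_gap: 39.2
```

```bash
python3 -m crank '[[[0,0,0.002,0,0,0],[0,0,0.0035,0,0,0],[0,0,0.0035,0,0,0]]]'
```

```text
time: 10.02
tool_pos: [639.2, 42.8, 64.2]
tcp_rot: [-180.0, -0.2, 5.4]
ft_force: [-0.1, -0.2, -0.7]
finger_gap: 38.9
```

```bash
python3 -m crank '[[[0,0,0.0015,0,0,0],[0,0,0.0015,0,0,0]]]'
python3 -m crank '[[[0,0,0,0,0,0],[0,0,0,0,0,0],[0,0,0,0,0,0]]]' 0.35
python3 -m crank '[[[0,0,-0.04,0,0,0],[0,0,-0.09,0,0,0],[0,0,-0.136,0,0,0],[0,0,-0.136,0,0,0]]]'
python3 -c "
from h import *
a=np.deg2rad(27.7)
g=np.array([514,266.6])-5*np.array([-np.sin(a),np.cos(a)]);print(g)
print(shift((g[0],g[1],200),25))"
```

```text
time: 10.28
tool_pos: [639.4, 42.8, 63.5]
tcp_rot: [-180.0, -0.2, 5.4]
ft_force: [-2.3, 0.5, 5.6]
finger_gap: 38.8
time: 10.65
tool_pos: [639.3, 42.8, 63.3]
tcp_rot: [-180.0, -0.2, 5.4]
ft_force: [-0.2, -0.5, -0.5]
finger_gap: 55.3
time: 11.15
tool_pos: [642.0, 42.7, 205.5]
tcp_rot: [180.0, -0.7, 5.4]
ft_force: [0.9, 0.7, -0.4]
finger_gap: 55.6
[516.32421023 262.17303187]
[-0.1045, -0.2304, 0.004, 0.0027, -0.0126, -0.3419]
```

```bash
python3 -m crank '[[[-0.1045,-0.23,0,0,-0.01,-0.342],[-0.1045,-0.23,0,0,-0.01,-0.342],[-0.1045,-0.23,0,0,-0.01,-0.342],[-0.1045,-0.23,0.03,0,-0.01,-0.342],[-0.1045,-0.23,0.07,0,-0.01,-0.342],[-0.1045,-0.23,0.07,0,-0.01,-0.342],[-0.1045,-0.23,0.07,0,-0.01,-0.342]]]'
python3 -c "
from h import *
o=snap('a3')
for m in modules(o): print(m)
print(shift((516.3,262.2,50),25),r.sense()['tool_pos'],r.sense()['tcp_rot'])
im=o['top'][0];cv2.imwrite('pics/a3c.png',cv2.resize(im[180:320,120:380],None,fx=3,fy=3))"
```

```text
time: 12.02
tool_pos: [517.7, 261.3, 134.8]
tcp_rot: [179.8, -0.1, 25.0]
ft_force: [-0.7, -0.7, 0.8]
finger_gap: 55.8
(array([638. ,  41.9,  80.7]), np.float64(1.6), (array([638.7,  42.4]), array([48.5, 22.7]), 0.9))
(array([  21.3, -798.2,   64. ]), -1, (array([  21.4, -798.2]), array([52.1, 45.2]), -2.1))
[-0.0025, -0.0021, 0.0861, 0.0034, -0.0051, -0.0013] [518.88847842 261.43767319 136.15355761] [179.80524632  -0.29205579  24.92872609]
```

View pics/a3c.png

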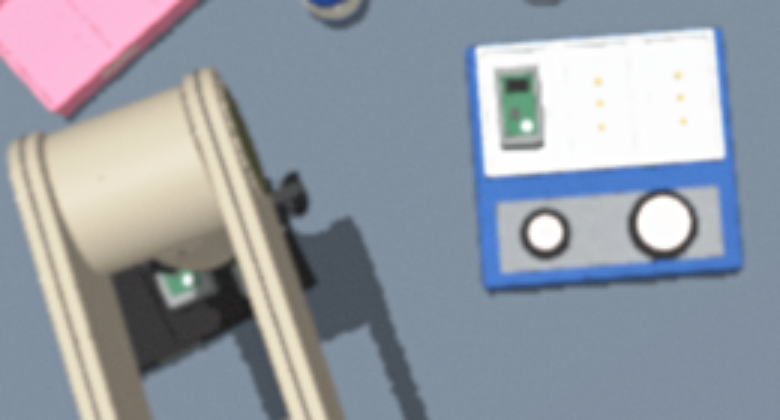

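The first module lies in the +y bed lane, at crop (520,107), with its top measured at 81 mm. Now the second module.

```bash
python3 -m crank '[[[-0.0025,-0.002,0.04,0.003,-0.005,0],[-0.0025,-0.002,0.07,0.003,-0.005,0],[-0.0025,-0.002,0.086,0.003,-0.005,0],[-0.0025,-0.002,0.087,0.003,-0.005,0],[-0.0025,-0.002,0.087,0.003,-0.005,0]]]'
python3 -m crank '[[[0,0,0,0,0,0],[0,0,0,0,0,0],[0,0,0,0,0,0],[0,0,0,0,0,0]]]' 0.8 40
```

```text
time: 12.75
tool_pos: [517.5, 262.4, 50.8]
tcp_rot: [180.0, -0.1, 24.9]
ft_force: [0.1, 0.4, -0.3]
finger_gap: 55.5
time: 13.25
tool_pos: [518.8, 262.9, 52.5]
tcp_rot: [180.0, -0.3, 24.9]
ft_force: [-0.2, -0.6, 4.7]
finger_gap: 38.9
```

```bash
python3 -m crank '[[[0,0,-0.04,0,0,0],[0,0,-0.08,0,0,0],[0,0,-0.12,0,0,0],[0,0,-0.15,0,0,0],[0,0,-0.15,0,0,0]]]'
python3 -c "
from h import *
print(shift((645,-26.6,200),5.3))"
```

```text
time: 13.88
tool_pos: [519.8, 263.4, 206.0]
tcp_rot: [179.9, -0.7, 24.9]
ft_force: [-0.4, 0.7, -2.4]
finger_gap: 39.2
[-0.0087, 0.3157, 0.0063, -0.0008, -0.0116, 0.3425]
```

```bash
python3 -m crank '[[[-0.008,0.316,0,0,-0.01,0.3425],[-0.008,0.316,0,0,-0.01,0.3425],[-0.008,0.316,0,0,-0.01,0.3425],[-0.008,0.316,0,0,-0.01,0.3425],[-0.008,0.316,0,0,-0.01,0.3425],[-0.008,0.316,0,0,-0.01,0.3425],[-0.008,0.316,0,0,-0.01,0.3425],[-0.008,0.316,0.04,0,-0.01,0.3425],[-0.008,0.316,0.08,0,-0.01,0.3425],[-0.008,0.316,0.08,0,-0.01,0.3425]]]'
python3 -c "
from h import *
o=snap('a4')
print(shift((645,-26.6,72),5.3),r.sense()['tool_pos'],r.sense()['tcp_rot'])
im=o['scene'][0];cv2.imwrite('pics/a4c.png',cv2.resize(im[80:300,220:480],None,fx=2.5,fy=2.5))"
```

```text
time: 15.12
tool_pos: [642.6, -23.9, 121.2]
tcp_rot: [-179.8, 0.4, 5.4]
ft_force: [-0.7, -0.1, -1.2]
finger_gap: 38.9
[-0.0015, 0.0016, 0.0548, -0.0014, -0.001, 0.0015] [646.29130796 -24.90432794 126.83756467] [-1.79919440e+02 -5.50757545e-02  5.38820402e+00]
```

View pics/a4c.png

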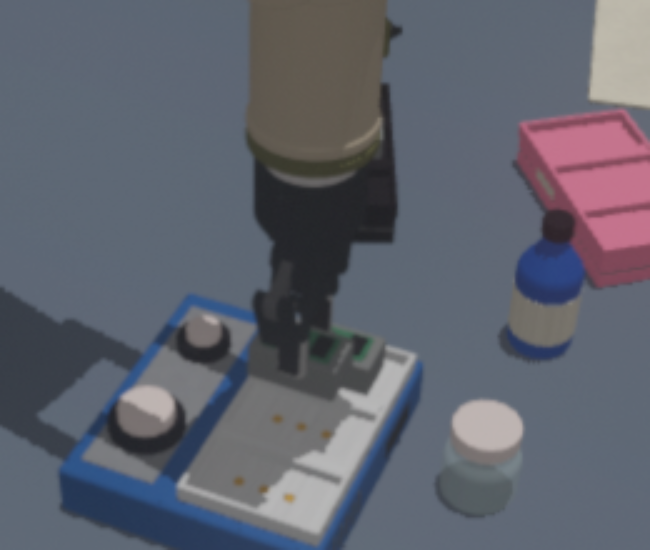

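```bash
python3 -m crank '[[[-0.0015,0.0015,0.03,0,0,0],[-0.0015,0.0015,0.048,0,0,0],[-0.0015,0.0015,0.055,0,0,0],[-0.0015,0.0015,0.057,0,0,0],[-0.0015,0.0015,0.059,0,0,0],[-0.0015,0.0015,0.059,0,0,0]]]'
```

```text
time: 15.98
tool_pos: [645.4, -26.5, 68.5]
tcp_rot: [-179.9, -0.1, 5.4]
ft_force: [-0.7, 0.4, -1.1]
finger_gap: 38.9
```

```bash
python3 -m crank '[[[0,0,0.002,0,0,0],[0,0,0.002,0,0,0]]]'
python3 -m crank '[[[0,0,0.0015,0,0,0],[0,0,0.0015,0,0,0]]]'
```

```text
time: 16.23
tool_pos: [645.9, -26.6, 67.6]
tcp_rot: [-179.9, -0.2, 5.4]
ft_force: [-3.1, 0.2, 5.2]
finger_gap: 38.7
time: 16.48
tool_pos: [646.3, -26.7, 67.6]
tcp_rot: [-180.0, -0.2, 5.4]
ft_force: [-4.3, 0.4, 8.2]
finger_gap: 38.8
```

Contact felt at 67.6, so I release and go for the third.

```bash
python3 -m crank '[[[0,0,-0.0005,0,0,0],[0,0,-0.0005,0,0,0],[0,0,-0.0005,0,0,0]]]' 0.38
python3 -m crank '[[[0,0,-0.04,0,0,0],[0,0,-0.09,0,0,0],[0,0,-0.136,0,0,0],[0,0,-0.136,0,0,0]]]' 0.3
python3 -c "
from h import *
print(shift((503,329,200),26))"
```

```text
time: 16.85
tool_pos: [646.3, -26.6, 67.9]
tcp_rot: [-180.0, -0.2, 5.4]
ft_force: [0.2, 0.3, 0.0]
finger_gap: 53.1
time: 17.35
tool_pos: [648.8, -27.2, 210.0]
tcp_rot: [179.9, -0.8, 5.4]
ft_force: [0.0, 0.3, -0.3]
finger_gap: 59.9
[-0.1118, -0.3683, 0.008, 0.0037, -0.0127, -0.3598]
```

```bash
python3 -m crank '[[[-0.112,-0.368,0,0,-0.01,-0.36],[-0.112,-0.368,0,0,-0.01,-0.36],[-0.112,-0.368,0,0,-0.01,-0.36],[-0.112,-0.368,0,0,-0.01,-0.36],[-0.112,-0.368,0,0,-0.01,-0.36],[-0.112,-0.368,0.03,0,-0.01,-0.36],[-0.112,-0.368,0.07,0,-0.01,-0.36],[-0.112,-0.368,0.07,0,-0.01,-0.36],[-0.112,-0.368,0.07,0,-0.01,-0.36]]]'
python3 -c "
from h import *
o=snap('a5')
for m in modules(o): print(m)
print(shift((503,329,49),25),r.sense()['tool_pos'],r.sense()['tcp_rot'])
im=np.vstack([o['scene'][0][80:200,300:460],o['top'][0][160:280,260:420]]);cv2.imwrite('pics/a5c.png',cv2.resize(im,None,fx=2.5,fy=2.5))"
```

```text
time: 18.48
tool_pos: [504.2, 328.0, 138.7]
tcp_rot: [179.7, -0.1, 26.0]
ft_force: [-0.6, -0.6, 1.0]
finger_gap: 59.8
(array([644.9, -27.7,  80.9]), np.float64(1.8), (array([645.7, -27.2]), array([47.2, 24.1]), 5.4))
(array([638. ,  41.9,  80.7]), np.float64(1.6), (array([638.7,  42.4]), array([48.5, 22.7]), 0.9))
(array([  21.3, -799.4,   64. ]), -1, (array([  21.4, -799.5]), array([52. , 42.7]), -2.1))
[-0.0023, -0.0021, 0.0913, 0.0041, -0.0052, 0.0161] [505.43820149 328.22917507 140.31864017] [179.76029679  -0.29712622  25.92394934]
```

View pics/a5c.png

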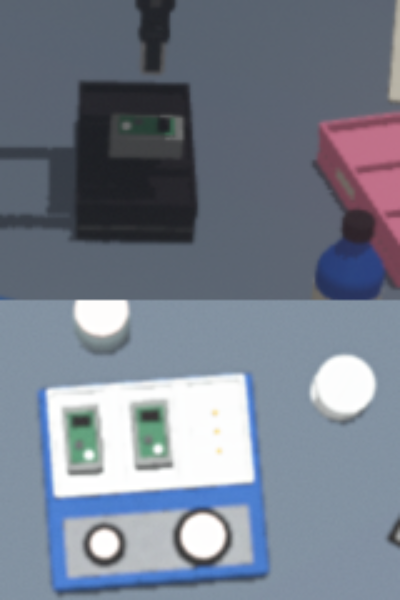

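Two modules lie in the bed, at (83,440) and (151,432) in the lower half. The third still sits in the tray's middle lane, at (146,130) in the upper half.

```bash
python3 -m crank '[[[-0.0025,-0.002,0.04,0.004,-0.005,0.015],[-0.0025,-0.002,0.07,0.004,-0.005,0.015],[-0.0025,-0.002,0.088,0.004,-0.005,0.015],[-0.0025,-0.002,0.091,0.004,-0.005,0.015],[-0.0025,-0.002,0.091,0.004,-0.005,0.015]]]'
python3 -m crank '[[[0,0,0,0,0,0],[0,0,0,0,0,0],[0,0,0,0,0,0],[0,0,0,0,0,0]]]' 0.8 40
python3 -m crank '[[[0,0,-0.04,0,0,0],[0,0,-0.08,0,0,0],[0,0,-0.12,0,0,0],[0,0,-0.15,0,0,0],[0,0,-0.15,0,0,0]]]'
python3 -c "
from h import *
print(shift((651,-96.3,200),5.3))"
```

```text
time: 19.2
tool_pos: [503.9, 329.1, 50.7]
tcp_rot: [180.0, -0.1, 25.0]
ft_force: [0.6, 0.1, 0.4]
finger_gap: 60.0
time: 19.7
tool_pos: [504.7, 330.2, 52.7]
tcp_rot: [-180.0, -0.3, 25.1]
ft_force: [-3.1, 1.4, 7.2]
finger_gap: 39.3
time: 20.32
tool_pos: [506.0, 330.7, 206.7]
tcp_rot: [-179.9, -0.7, 25.1]
ft_force: [-0.4, -0.9, -1.7]
finger_gap: 38.7
[-0.0497, 0.4482, 0.0057, -0.0029, -0.0115, 0.345]
```

```bash
python3 -m crank '[[[-0.05,0.448,0,0,-0.01,0.345],[-0.05,0.448,0,0,-0.01,0.345],[-0.05,0.448,0,0,-0.01,0.345],[-0.05,0.448,0,0,-0.01,0.345],[-0.05,0.448,0,0,-0.01,0.345],[-0.05,0.448,0,0,-0.01,0.345],[-0.05,0.448,0,0,-0.01,0.345],[-0.05,0.448,0,0,-0.01,0.345],[-0.05,0.448,0,0,-0.01,0.345],[-0.05,0.448,0.04,0,-0.01,0.345]]]'
python3 -c "
from h import *
o=snap('a6')
for m in modules(o): print(m)
print(shift((651,-96.3,72),5.3),r.sense()['tool_pos'],r.sense()['tcp_rot'])
im=o['scene'][0];cv2.imwrite('pics/a6c.png',cv2.resize(im[80:300,220:480],None,fx=2.5,fy=2.5))"
```

```text
time: 21.58
tool_pos: [653.3, -95.0, 169.0]
tcp_rot: [-179.9, -0.4, 5.4]
ft_force: [-0.5, -0.2, -1.1]
finger_gap: 38.7
(array([641.5,  42.7,  64. ]), -1, (array([641.5,  42.7]), array([49.1, 23. ]), 0.9))
(array([  21.3, -798.2,   64. ]), -1, (array([  21.4, -798.2]), array([52.1, 45.2]), -2.1))
[0.0039, 0.004, 0.0878, -0.0065, 0.0077, 0.0019] [647.5060647  -93.22959954 159.86334172] [-179.62654281    0.44091656    5.41291805]
```

View pics/a6c.png

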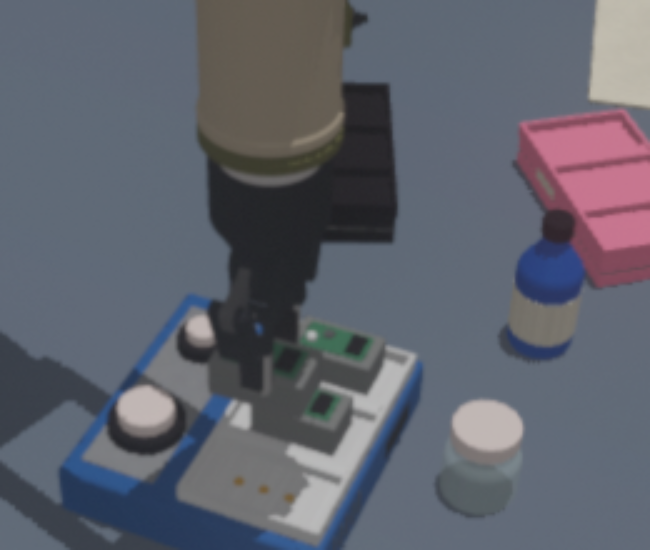

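The third module is held, at crop (265,375), above the -y lane. Lowering.

```bash
python3 -m crank '[[[0.004,0.004,0.04,-0.003,0,0],[0.004,0.004,0.07,-0.003,0,0],[0.004,0.004,0.085,-0.003,0,0],[0.004,0.004,0.089,-0.003,0,0],[0.004,0.004,0.091,-0.003,0,0],[0.004,0.004,0.091,-0.003,0,0]]]'
python3 -m crank '[[[0,0,0.002,0,0,0],[0,0,0.002,0,0,0]]]'
```

```text
time: 22.42
tool_pos: [652.1, -96.4, 70.4]
tcp_rot: [-179.8, 0.3, 5.4]
ft_force: [-0.2, 0.0, -0.9]
finger_gap: 38.6
time: 22.68
tool_pos: [652.4, -96.6, 68.9]
tcp_rot: [-179.9, 0.3, 5.4]
ft_force: [0.4, 0.1, -1.4]
finger_gap: 38.9
```

```bash
python3 -m crank '[[[0,0,0.0015,0,0,0],[0,0,0.0015,0,0,0]]]'
python3 -m crank '[[[0,0,0,0,0,0],[0,0,0,0,0,0],[0,0,0,0,0,0]]]' 0.38
python3 -m crank '[[[0,0,-0.04,0,0,0],[0,0,-0.09,0,0,0],[0,0,-0.13,0,0,0],[-0.1,0,-0.13,0,0,0],[-0.13,0,-0.13,0,0,0]]]' 0.2
python3 -c "
from h import *
o=snap('a7')
for m in modules(o): print(m)
print(shift((535.4,-384,200),65))
im=o['top'][0];cv2.imwrite('pics/a7c.png',cv2.resize(im[160:350,260:510],None,fx=3,fy=3))"
```

```text
time: 22.92
tool_pos: [652.5, -96.7, 67.9]
tcp_rot: [-179.9, 0.3, 5.4]
ft_force: [-2.3, 0.7, 2.3]
finger_gap: 38.9
time: 23.3
tool_pos: [652.5, -96.7, 67.8]
tcp_rot: [-179.9, 0.3, 5.4]
ft_force: [-0.3, 0.7, 0.0]
finger_gap: 53.2
time: 23.92
tool_pos: [528.1, -109.0, 198.9]
tcp_rot: [-179.9, 0.2, 5.4]
ft_force: [-1.0, -0.1, 0.9]
finger_gap: 68.2
(array([644.8, -27.8,  80.6]), np.float64(1.8), (array([645.6, -27.3]), array([47.1, 24. ]), 5.8))
(array([638. ,  41.9,  80.7]), np.float64(1.6), (array([638.7,  42.4]), array([48.5, 22.7]), 0.9))
(array([  21.3, -798.2,   64. ]), -1, (array([  21.4, -798.2]), array([52.1, 45.2]), -2.1))
[-0.0118, 0.2761, -0.0063, -0.011, 0.0087, -1.0411]
```

View pics/a7c.png

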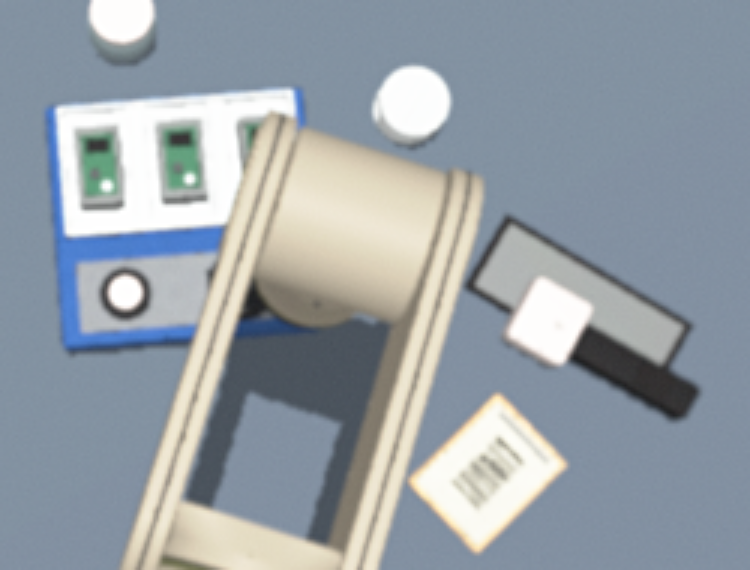

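The third module is in its lane, partly hidden by the arm. The scanner has been knocked off the pad, with its head at crop (548,320) and its handle end at (685,400). I'll measure it again.

Run:
```python
from h import *
o=snap("s1")
P,u,v=pc("scene",o["scene"][1])
k=(P[:,0]>400)&(P[:,0]<640)&(P[:,1]>-520)&(P[:,1]<-300)
Q=P[k&(P[:,2]>14)&(P[:,2]<60)];print("scene",rect(Q),len(Q))
P2,_,_=pc("top",o["top"][1])
k2=(P2[:,0]>400)&(P2[:,0]<640)&(P2[:,1]>-520)&(P2[:,1]<-300)
Q2=P2[k2&(P2[:,2]>18)&(P2[:,2]<60)];print("top",rect(Q2),len(Q2))
im=o["top"][0];ii=np.indices(im.shape[:2]);roi=(ii[1]>410)&(ii[1]<500)&(ii[0]>225)&(ii[0]<305)
w=roi&(im.min(2)>190);print("head@40",px2w("top",w,38)[:2])
b=roi&(im.max(2)<60);print("black@30",px2w("top",b,31)[:3])
print([ (n,r.landmark_of("scanner",n)[:1],r.landmark_of("window",n)[:1]) for n in("scene","top")])
for n in("scene","top"):
    cv2.imwrite(f"pics/s1{n}.png",cv2.resize(o[n][0][220:310,410:510] if n=="top" else o[n][0][310:420,100:260],None,fx=5,fy=5,interpolation=2))
# z of points near head / handle along axis
c=np.array([512,-388]);ax=np.array([np.cos(np.deg2rad(60)),np.sin(np.deg2rad(60))])
```

```text
scene (array([ 486.1, -395.6]), array([170.4,  63.6]), 60.2) 2846
top (array([ 488.1, -396.2]), array([171.1,  62.2]), 61.3) 1114
head@40 [(474.0, (array([ 516.8, -346.6]), array([61.8, 56.6]), -29.3)), (135.0, (array([ 433.6, -299.9]), array([58.9, 28. ]), -89.3))]
black@30 [(441.5, (array([ 473.2, -420.1]), array([106.5,  33.7]), 60.8))]
[('scene', [{'pixel': [150.9, 373.4], 'conf': 0.75}], [{'pixel': [185.1, 360.3], 'conf': 0.74}]), ('top', [{'pixel': [461.5, 276.4], 'conf': 0.7}], [{'pixel': [444.6, 269.3], 'conf': 0.96}])]
```

View pics/s1top.png

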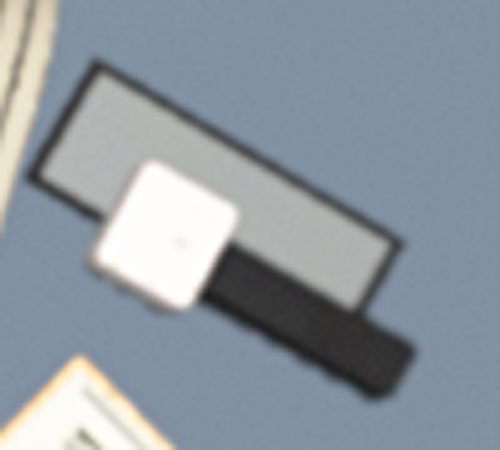

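View pics/s1scene.png

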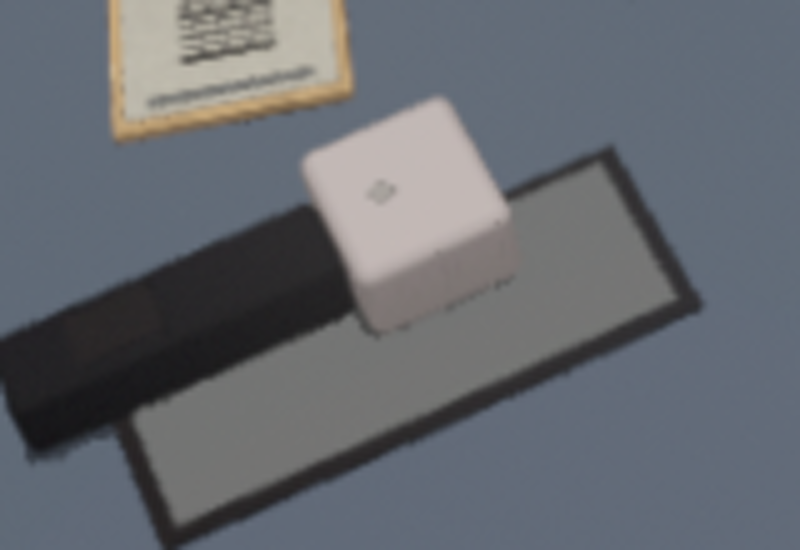

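The scanner now lies at (487,-396) with yaw 60.7°, still flat and overhanging the pad. The head is at (165,235) in the top crop and the handle's end at (395,370). The pad is fully visible. Going to grip the handle.

Run:
```python
from h import *
print(shift((487,-396,130),60.7))
o=r.snapshot("top")[0]
P=np.array([atz("top",(410+x/5,220+y/5),4) for x,y in((97,58),(403,243),(30,178))]);e=P[1]-P[0];f=P[2]-P[0];print("pad centre",P[0]+e/2+f/2,np.degrees(np.arctan2(-e[1],-e[0])),np.linalg.norm(e),np.linalg.norm(f))
P=np.array([atz("scene",(100+x/5,310+y/5),4) for x,y in((612,147),(702,305),(165,550))]);e=P[2]-P[1];f=P[0]-P[1];print("pad centre",P[1]+e/2+f/2,np.degrees(np.arctan2(-e[1],-e[0])),np.linalg.norm(e),np.linalg.norm(f))
```

```text
[-0.07, 0.2819, 0.0688, -0.0031, 0.0017, -0.9647]
pad centre [ 531.19816152 -381.33095682    4.        ] 59.17661117921838 187.11623231104534 73.71065392150719
pad centre [ 531.88196976 -379.35967839    4.        ] 59.61478331960847 188.22243902381734 74.56220682240814
```

Pad centre is (531.5,-380.5) with yaw 59.5°, and the two views agree.

```bash
python3 -m crank '[[[-0.07,0.282,0,0,0,-0.187],[-0.07,0.282,0,0,0,-0.374],[-0.07,0.282,0.02,0,0,-0.561],[-0.07,0.282,0.05,0,0,-0.748],[-0.07,0.282,0.068,0,0,-0.935],[-0.07,0.282,0.068,0,0,-0.965],[-0.07,0.282,0.068,0,0,-0.965],[-0.07,0.282,0.068,0,0,-0.965]]]'
python3 -c "
from h import *
o=snap('s2')
for m in modules(o): print(m)
for n in('scene','top'):
  P,u,v=pc(n,o[n][1]);k=(P[:,0]>400)&(P[:,0]<640)&(P[:,1]>-520)&(P[:,1]<-300);Q=P[k&(P[:,2]>16)&(P[:,2]<50)];print(n,rect(Q),len(Q))
print(shift((487,-396,13),60.7),r.sense()['tool_pos'],r.sense()['tcp_rot'])
im=o['scene'][0];cv2.imwrite('pics/s2c.png',cv2.resize(im[280:440,60:260],None,fx=3,fy=3))
im=o['top'][0];cv2.imwrite('pics/s2t.png',cv2.resize(im[160:360,270:520],None,fx=3,fy=3))"
```

```text
time: 25.38
tool_pos: [487.8, -395.9, 131.2]
tcp_rot: [-179.8, 0.0, 60.7]
ft_force: [1.3, 1.3, 0.7]
finger_gap: 68.4
(array([649.9, -98. ,  81.2]), np.float64(1.8), (array([650.7, -97.5]), array([48. , 24.3]), 6.6))
(array([644.9, -27.8,  80.6]), np.float64(2.0), (array([645.8, -27.3]), array([47.2, 24.1]), 5.4))
(array([638. ,  41.9,  80.7]), np.float64(1.6), (array([638.7,  42.4]), array([48.5, 22.7]), 0.9))
(array([  21.3, -798.2,   64. ]), -1, (array([  21.4, -798.2]), array([52.1, 45.2]), -2.1))
scene (array([ 490.3, -397.1]), array([172.4,  63.5]), 64.0) 2781
top (array([ 492.2, -388.3]), array([165.5, 131.7]), -83.3) 805
[-0.0007, -0.0003, 0.1187, -0.0023, 0.0005, 0.0006] [ 487.88795239 -395.66337531  131.65303623] [-1.79870415e+02  2.96571907e-02  6.07343211e+01]
```

View pics/s2c.png

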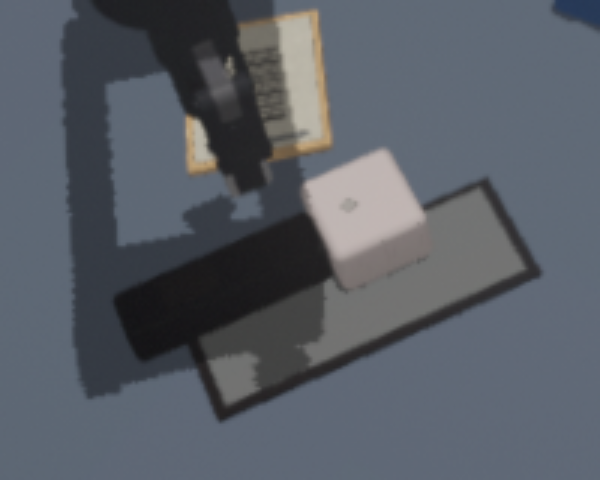

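View pics/s2t.png

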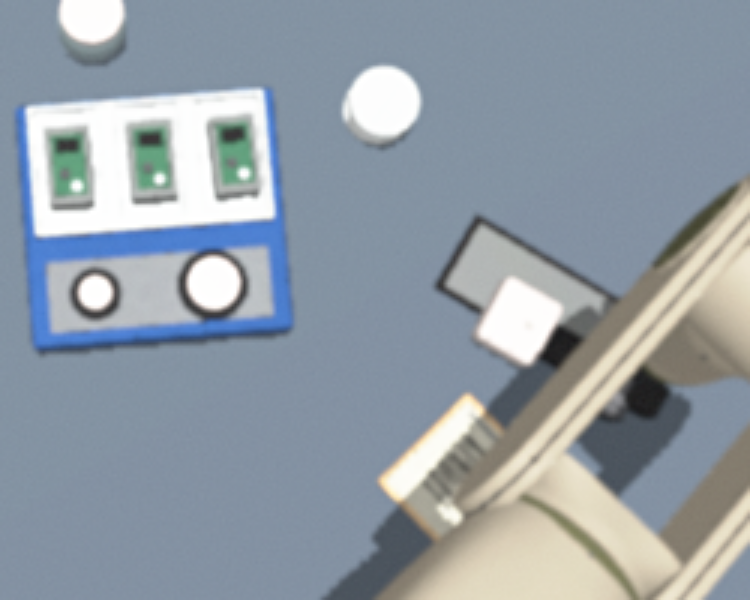

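All three modules lie in the bed lanes, with tops at about 81 mm. The scanner is where I measured it, so I go down to grip the handle.

```bash
python3 -m crank '[[[0,0,0.05,0,0,0],[0,0,0.09,0,0,0],[0,0,0.11,0,0,0],[0,0,0.118,0,0,0],[0,0,0.119,0,0,0],[0,0,0.119,0,0,0]]]'
python3 -m crank '[[[0,0,0,0,0,0],[0,0,0,0,0,0],[0,0,0,0,0,0],[0,0,0,0,0,0],[0,0,0,0,0,0]]]' 0.9 50
```

```text
time: 26.22
tool_pos: [488.7, -396.6, 14.5]
tcp_rot: [180.0, 0.1, 60.7]
ft_force: [0.3, -0.1, 0.0]
finger_gap: 67.8
time: 26.85
tool_pos: [489.4, -397.3, 15.7]
tcp_rot: [179.9, 0.1, 60.7]
ft_force: [0.3, -0.8, 5.9]
finger_gap: 30.9
```

```bash
python3 -m crank '[[[0,0,-0.02,0,0,0],[0,0,-0.05,0,0,0],[0,0,-0.08,0,0,0],[0,0,-0.09,0,0,0],[0,0,-0.09,0,0,0]]]'
python3 -c "
from h import *
print(shift((358,-349,98),60.7))"
```

```text
time: 27.48
tool_pos: [489.6, -397.4, 106.7]
tcp_rot: [179.8, 0.1, 60.7]
ft_force: [0.5, 0.4, -1.5]
finger_gap: 30.8
[-0.0221, -0.1385, 0.0082, 0.0041, 0.0022, 0.0005]
```

```bash
python3 -m crank '[[[-0.006,-0.03,0.004,0,0,0],[-0.012,-0.07,0.006,0,0,0],[-0.018,-0.11,0.008,0,0,0],[-0.022,-0.138,0.008,0,0,0],[-0.022,-0.138,0.008,0,0,0],[-0.022,-0.138,0.008,0,0,0]]]'
python3 - <<'E'
from h import *
o=snap("s3")
print(r.sense()["tool_pos"],r.sense()["finger_gap"])
for n in("scene","top"):
    print(n,[(np.round(x["pixel"],1),round(x["conf"],2)) for x in r.landmark_of("window",n)[:2]])
    P,u,v=pc(n,o[n][1]);h=o[n][0].min(2)[v,u]>140
    k=h&(P[:,0]>320)&(P[:,0]<450)&(P[:,1]>-370)&(P[:,1]<-240)&(P[:,2]>80);Q=P[k];print(rect(Q),np.percentile(Q[:,2],[5,50,95]),np.median(Q[Q[:,2]>112],0))
cv2.imwrite("pics/s3c.png",cv2.resize(o["scene"][0][240:400,60:260],None,fx=3,fy=3))
cv2.imwrite("pics/s3t.png",cv2.resize(o["top"][0][240:400,360:520],None,fx=3,fy=3))
E
```

```text
time: 28.22
tool_pos: [358.7, -349.0, 97.6]
tcp_rot: [179.8, 0.1, 60.7]
ft_force: [-0.3, 0.7, -1.6]
finger_gap: 30.7
[ 359.1257135  -349.32996641   97.96299076] 30.513921531486904
scene [(array([137. , 280.8]), 0.58)]
(array([ 387., -299.]), array([59.5, 52.3]), -28.5) [119.4347364  122.18863565 124.58288373] [ 392.14653138 -297.4353535   122.19978635]
top [(array([432.5, 316.8]), 0.6), (array([232.7, 176.1]), 0.18)]
(array([ 379.2, -305.1]), array([129.8, 118.1]), 89.9) [118.87337786 504.72119902 534.45912566] [ 372.15382642 -320.36845945  504.95274369]
```

View pics/s3c.png

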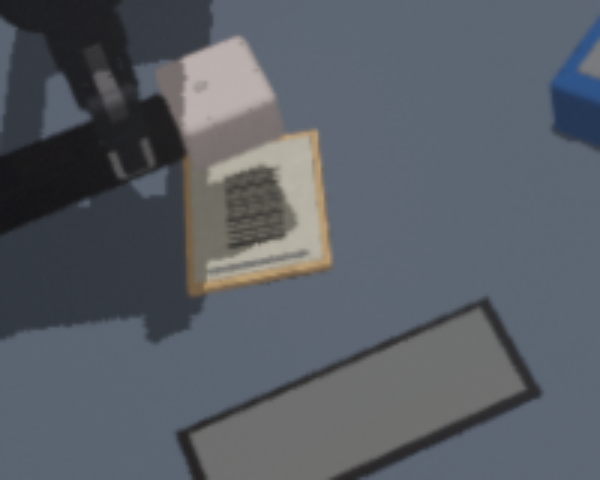

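View pics/s3t.png

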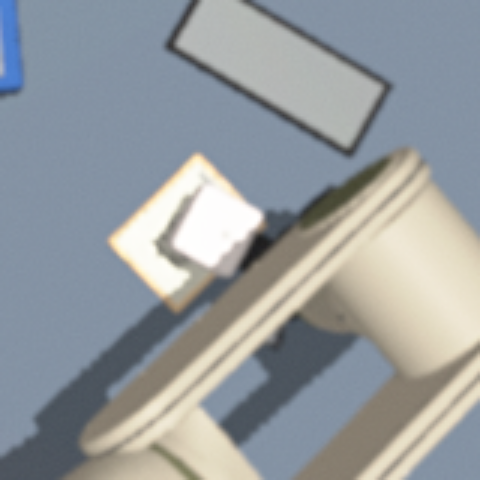

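The head's top centre measures (387,-299,122), so the window is about 2 mm off the label and 80 mm above it, level. Holding.

```bash
python3 -m crank '[[[0,0,0,0,0,0],[0,0,0,0,0,0],[0,0,0,0,0,0],[0,0,0,0,0,0],[0,0,0,0,0,0],[0,0,0,0,0,0],[0,0,0,0,0,0],[0,0,0,0,0,0],[0,0,0,0,0,0],[0,0,0,0,0,0]]]'
python3 -m crank '[[[0,0,0,0,0,0],[0,0,0,0,0,0],[0,0,0,0,0,0],[0,0,0,0,0,0],[0,0,0,0,0,0],[0,0,0,0,0,0],[0,0,0,0,0,0],[0,0,0,0,0,0],[0,0,0,0,0,0],[0,0,0,0,0,0]]]'
python3 - <<'E'
from h import *
o=snap("s4");n="scene"
P,u,v=pc(n,o[n][1]);h=o[n][0].min(2)[v,u]>140
k=h&(P[:,0]>320)&(P[:,0]<450)&(P[:,1]>-370)&(P[:,1]<-240)&(P[:,2]>80);Q=P[k];print(rect(Q),np.percentile(Q[:,2],[5,50,95]))
k=(P[:,0]>290)&(P[:,0]<370)&(P[:,1]>-460)&(P[:,1]<-330)&(P[:,2]>80)&(P[:,2]<125);print("handle",rect(P[k]),np.percentile(P[k][:,2],[50,90]))
print(shift((531.5+1.5,-380.5-.5,98),59.5))
E
```

```text
time: 29.68
tool_pos: [359.1, -349.3, 98.1]
tcp_rot: [179.8, 0.1, 60.8]
ft_force: [-0.0, 0.1, -1.9]
finger_gap: 30.9
time: 30.92
tool_pos: [359.1, -349.3, 98.0]
tcp_rot: [179.8, 0.1, 60.8]
ft_force: [0.4, -0.2, -1.1]
finger_gap: 30.6
(array([ 388. , -299.7]), array([59.6, 53.3]), -28.5) [120.03390934 122.71438263 124.94526805]
handle (array([ 344.9, -378.2]), array([107.4,  38.5]), 57.9) [114.95276807 118.13820678]
[0.0573, 0.1672, 0.0006, 0.0041, 0.0021, 0.0219]
```

```bash
python3 -m crank '[[[0.01,0.03,0,0,0,0.02],[0.03,0.09,0,0.004,0.002,0.02],[0.05,0.145,0,0.004,0.002,0.02],[0.056,0.167,0,0.004,0.002,0.02],[0.056,0.167,0,0.004,0.002,0.02],[0.056,0.167,0.03,0.004,0.002,0.02],[0.056,0.167,0.06,0.004,0.002,0.02],[0.056,0.167,0.077,0.004,0.002,0.02],[0.056,0.167,0.079,0.004,0.002,0.02],[0.056,0.167,0.079,0.004,0.002,0.02]]]'
```

```text
time: 32.28
tool_pos: [532.8, -382.9, 20.8]
tcp_rot: [179.9, 0.0, 59.6]
ft_force: [0.5, 0.0, -1.7]
finger_gap: 30.6
```

```bash
python3 -m crank '[[[0,0,0.002,0,0,0],[0,0,0.003,0,0,0],[0,0,0.003,0,0,0]]]'
python3 -m crank '[[[0,0,0.001,0,0,0],[0,0,0.001,0,0,0]]]'
```

```text
time: 32.65
tool_pos: [532.9, -383.0, 18.1]
tcp_rot: [179.9, 0.0, 59.6]
ft_force: [0.6, -0.4, -1.6]
finger_gap: 31.1
time: 32.9
tool_pos: [532.9, -382.9, 17.0]
tcp_rot: [179.9, 0.0, 59.6]
ft_force: [0.3, 0.3, -1.3]
finger_gap: 30.9
```

```bash
python3 -m crank '[[[0,0,0.0012,0,0,0],[0,0,0.0012,0,0,0]]]'
python3 -m crank '[[[0,0,0,0,0,0],[0,0,0,0,0,0],[0,0,0,0,0,0],[0,0,0,0,0,0]]]' 0.2
python3 -m crank '[[[0,0,-0.03,0,0,0],[0,0,-0.07,0,0,0],[0,0,-0.12,0,0,0],[0,0,-0.17,0,0,0],[-0.0,-0.1,-0.19,0,0,0],[-0.0,-0.1,-0.19,0,0,0],[0,-0.1,-0.19,0,0,0]]]'
python3 - <<'E'
from h import *
o=snap("s5")
for n in("scene","top"):
    P,u,v=pc(n,o[n][1]);k=(P[:,0]>420)&(P[:,0]<650)&(P[:,1]>-520)&(P[:,1]<-270);Q=P[k&(P[:,2]>16)&(P[:,2]<50)];print(n,rect(Q),len(Q))
for m in modules(o): print(m)
cv2.imwrite("pics/s5c.png",cv2.resize(o["scene"][0][280:440,60:260],None,fx=3,fy=3))
cv2.imwrite("pics/s5t.png",cv2.resize(o["top"][0][150:350,270:520],None,fx=3,fy=3))
# button centres from bright blobs
h=o["top"][0]; g=cv2.cvtColor(h,cv2.COLOR_BGR2HSV);m=((g[...,1]<50)&(h.max(2)>200)).astype(np.uint8);m[:240]=0;m[275:]=0;m[:,280:][:,90:]=0;m[:,:280]=0
nb,l,st,ce=cv2.connectedComponentsWithStats(m)
for i in range(1,nb):
    if st[i,4]>60: print("btn",ce[i],st[i],atz("top",ce[i],68).round(1))
print([ (t,n,r.landmark_of(t,n)[:1]) for t in("select_top","start_top") for n in("scene","top")])
E
```

```text
time: 33.15
tool_pos: [532.9, -383.0, 15.8]
tcp_rot: [179.9, 0.0, 59.6]
ft_force: [0.2, -0.3, -1.1]
finger_gap: 30.5
time: 33.65
tool_pos: [533.0, -383.0, 15.9]
tcp_rot: [179.9, 0.0, 59.6]
ft_force: [0.3, 0.5, -0.2]
finger_gap: 68.0
time: 34.52
tool_pos: [445.0, -331.3, 206.5]
tcp_rot: [179.9, 0.0, 59.6]
ft_force: [0.8, 0.2, 0.3]
finger_gap: 68.7
scene (array([ 533.6, -384.6]), array([169.9,  62.5]), 60.7) 2830
top (array([ 548.4, -357.5]), array([113.1,  61.3]), 59.3) 810
(array([649.8, -97.9,  81.1]), np.float64(1.9), (array([650.7, -97.4]), array([47.8, 23.9]), 7.4))
(array([644.8, -27.7,  80.5]), np.float64(1.9), (array([645.6, -27.2]), array([47.1, 24.3]), 5.8))
(array([638. ,  41.9,  80.7]), np.float64(1.6), (array([638.7,  42.4]), array([48.5, 22.7]), 0.9))
(array([  21.3, -798.2,   64. ]), -1, (array([  21.4, -798.2]), array([52.1, 45.2]), -2.1))
btn [340.83817427 253.78838174] [333 245  17  18 241] [542.2 -81.   68. ]
btn [301.23469388 256.96938776] [296 252  11  11  98] [532.7  18.8  68. ]
[('select_top', 'scene', [{'pixel': [299.1, 209.0], 'conf': 0.45}]), ('select_top', 'top', [{'pixel': [301.4, 254.7], 'conf': 0.65}]), ('start_top', 'scene', [{'pixel': [275.7, 241.9], 'conf': 0.91}]), ('start_top', 'top', [{'pixel': [340.1, 252.9], 'conf': 0.73}])]
```

View pics/s5c.png

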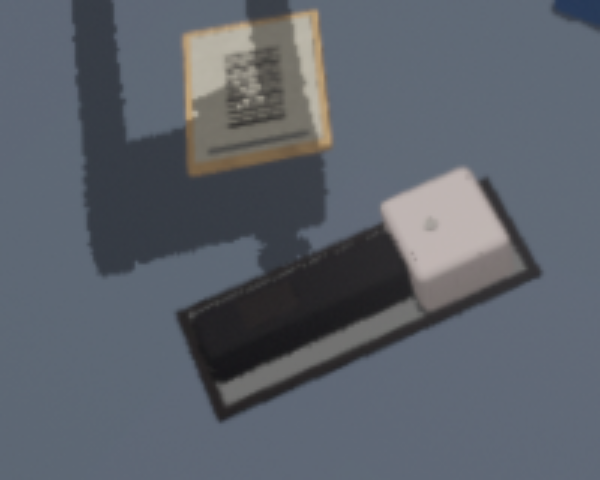

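View pics/s5t.png

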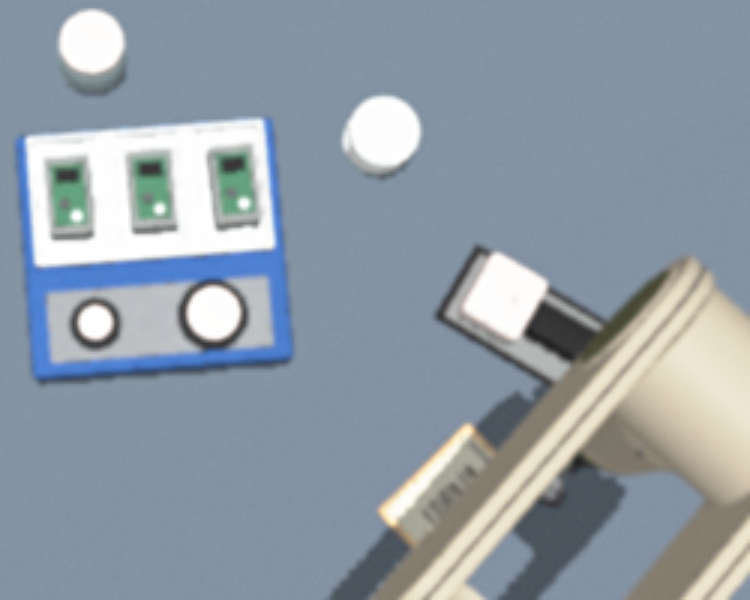

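The scanner lies along the pad at about (533.6,-384.6), yaw 60.7°, against pad (531.5,-380.5), yaw 59.5°. The modules are still in the bed. The button centres are select (532.7,18.6) and start (542,-81), and the blobs, landmarks and tester frame agree.

Run:
```python
from h import *
print(shift((532.5,18.6,120),5.3))
print([round(x,1) for x in np.degrees([.187])])
```

```text
[0.3461, -0.1039, 0.0851, 0.0017, -0.0005, 0.9479]
[np.float64(10.7)]
```

```bash
python3 -m crank '[[[0.06,-0.018,0,0,0,0.18],[0.12,-0.036,0,0,0,0.36],[0.18,-0.054,0,0,0,0.54],[0.24,-0.072,0,0,0,0.72],[0.3,-0.09,0,0,0,0.9],[0.346,-0.104,0.02,0,0,0.948],[0.346,-0.104,0.06,0,0,0.948],[0.346,-0.104,0.085,0,0,0.948],[0.346,-0.104,0.085,0,0,0.948],[0.346,-0.104,0.085,0,0,0.948]]]' 1 40
python3 -c "
from h import *
o=snap('b1')
print(shift((532.5,18.6,70),5.3))"
```

```text
time: 36.08
tool_pos: [533.3, 18.3, 121.2]
tcp_rot: [179.9, -0.1, 5.3]
ft_force: [0.4, 0.1, 0.3]
finger_gap: 0.3
[-0.0014, -0.0007, 0.052, 0.0017, -0.004, -0.0008]
```

```bash
python3 -m crank '[[[-0.0015,-0.0005,0.03,0,0,0],[-0.0015,-0.0005,0.046,0,0,0],[-0.0015,-0.0005,0.052,0,0,0],[-0.0015,-0.0005,0.052,0,0,0]]]'
python3 -m crank '[[[0,0,0.003,0,0,0],[0,0,0.006,0,0,0],[0,0,0.008,0,0,0],[0,0,0.008,0,0,0]]]'
```

```text
time: 36.67
tool_pos: [532.5, 18.3, 70.1]
tcp_rot: [179.9, -0.2, 5.2]
ft_force: [-0.2, 0.4, -0.5]
finger_gap: -0.2
time: 37.17
tool_pos: [533.2, 18.2, 62.6]
tcp_rot: [179.9, -0.3, 5.3]
ft_force: [1.7, -0.8, 3.5]
finger_gap: -0.1
```

```bash
python3 -m crank '[[[0,0,0.002,0,0,0],[0,0,0.003,0,0,0],[0,0,0.003,0,0,0]]]'
python3 -m crank '[[[0,0,0.002,0,0,0],[0,0,0.002,0,0,0],[0,0,0.002,0,0,0]]]'
```

```text
time: 37.55
tool_pos: [533.3, 18.2, 60.8]
tcp_rot: [179.9, -0.3, 5.3]
ft_force: [-6.5, 0.1, 15.3]
finger_gap: -0.4
time: 37.92
tool_pos: [533.4, 18.3, 60.7]
tcp_rot: [179.9, -0.3, 5.3]
ft_force: [-9.1, 0.7, 20.7]
finger_gap: -0.2
```

Select bottomed out at z 60.8, where 61 was expected, with the force rising to 20 N. Now up and over to start.

```bash
python3 -m crank '[[[0,0,-0.01,0,0,0],[0,0,-0.03,0,0,0],[0,0,-0.045,0,0,0],[0,0,-0.045,0,0,0]]]'
python3 -c "
from h import *
o=snap('b2');cv2.imwrite('pics/b2c.png',cv2.resize(o['scene'][0][180:320,230:400],None,fx=4,fy=4))
print(shift((542,-81.2,90),5.3))"
```

```text
time: 38.42
tool_pos: [534.0, 18.3, 106.9]
tcp_rot: [179.9, -0.4, 5.3]
ft_force: [0.2, -0.2, 0.2]
finger_gap: -0.0
[-0.0001, 0.0999, 0.0154, 0.002, -0.0046, -0.0006]
```

View pics/b2c.png

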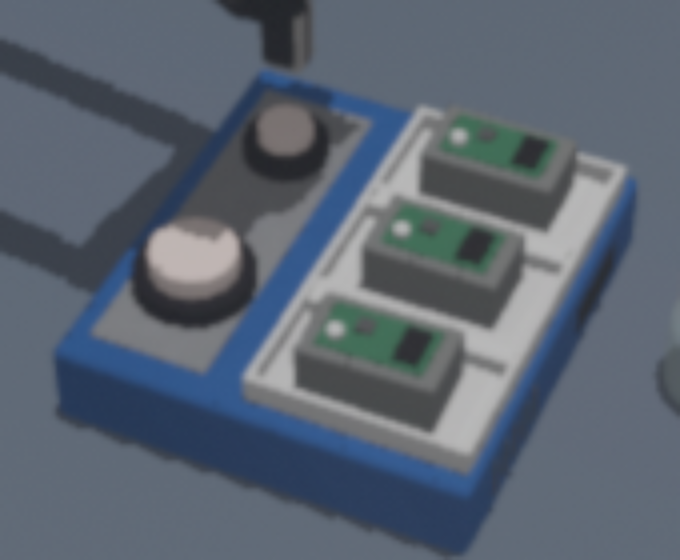

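Select, at crop (287,130), is up again, and all three modules lie flat in the lanes. Pressing start next.

```bash
python3 -m crank '[[[0,0.05,0,0,0,0],[0,0.1,0,0.002,-0.004,0],[0,0.1,0.01,0.002,-0.004,0],[0,0.1,0.025,0.002,-0.004,0],[0,0.1,0.033,0.002,-0.004,0],[0,0.1,0.033,0.002,-0.004,0]]]'
python3 -m crank '[[[0,0,0.004,0,0,0],[0,0,0.008,0,0,0],[0,0,0.011,0,0,0],[0,0,0.012,0,0,0],[0,0,0.012,0,0,0]]]'
```

```text
time: 39.28
tool_pos: [541.0, -80.0, 70.8]
tcp_rot: [-179.9, 0.1, 5.3]
ft_force: [-0.0, -0.6, 0.0]
finger_gap: -0.1
time: 39.9
tool_pos: [541.9, -79.7, 60.9]
tcp_rot: [-179.9, 0.0, 5.4]
ft_force: [-5.9, 3.8, 16.9]
finger_gap: 0.1
```

```bash
python3 -m crank '[[[0,0,0.002,0,0,0],[0,0,0.002,0,0,0],[0,0,0.002,0,0,0]]]'
python3 -m crank '[[[0,0,-0.01,0,0,0],[0,0,-0.04,0,0,0],[0,0,-0.08,0,0,0],[0,0,-0.14,0,0,0],[0,0,-0.14,0,0,0]]]' 0.35
python3 -c "
from h import *
o=snap('b3');cv2.imwrite('pics/b3c.png',cv2.resize(o['scene'][0][180:420,100:400],None,fx=2.5,fy=2.5))
for m in modules(o): print(m)
print(shift((650,-97.6,130),5.8))"
```

```text
time: 40.28
tool_pos: [542.0, -79.6, 60.8]
tcp_rot: [-179.9, 0.0, 5.4]
ft_force: [-9.1, 3.3, 19.1]
finger_gap: -0.2
time: 40.9
tool_pos: [545.4, -80.7, 207.3]
tcp_rot: [179.9, -0.5, 5.4]
ft_force: [0.5, -0.2, 0.0]
finger_gap: 55.6
(array([644.5, -24.1,  77.6]), np.float64(4.7), (array([646.6, -22.8]), array([45.8, 15.1]), 5.4))
(array([638. ,  41.9,  80.7]), np.float64(1.6), (array([638.7,  42.4]), array([48.5, 22.7]), 0.9))
(array([  21.3, -798.2,   64. ]), -1, (array([  21.4, -798.2]), array([52.1, 45.2]), -2.1))
[0.1052, 0.0276, 0.0718, -0.0004, -0.0013, -0.0077]
```

View pics/b3c.png

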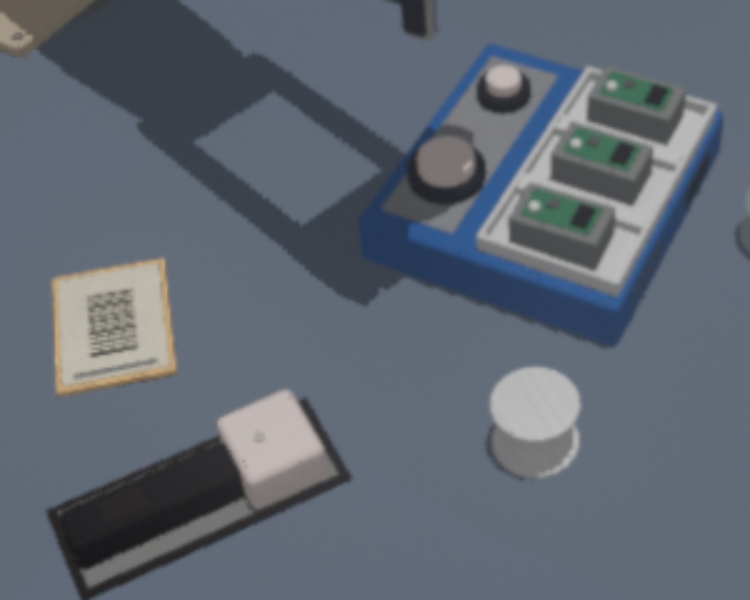

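Start bottomed at z 60.8 and is up again at crop (445,162). The scanner lies on its pad. Returning the modules now, -y lane first.

```bash
python3 -m crank '[[[0.05,0.014,0,0,0,0],[0.105,0.028,0,0,0,0],[0.105,0.028,0.02,0,0,0],[0.105,0.028,0.06,0,0,0],[0.105,0.028,0.072,0,0,0],[0.105,0.028,0.072,0,0,0]]]' 0.35
python3 -c "
from h import *
print(shift((650,-97.6,65),5.8))"
```

```text
time: 41.75
tool_pos: [648.0, -97.7, 128.0]
tcp_rot: [-179.9, 0.1, 5.4]
ft_force: [-0.6, -0.1, 1.4]
finger_gap: 55.3
[0.0021, 0.0002, 0.063, -0.0016, 0.0023, -0.0077]
```

```bash
python3 -m crank '[[[0.001,0,0.03,0,0,0],[0.001,0,0.055,0,0,0],[0.001,0,0.063,0,0,0],[0.001,0,0.063,0,0,0],[0.001,0,0.063,0,0,0]]]'
python3 -m crank '[[[0,0,0,0,0,0],[0,0,0,0,0,0],[0,0,0,0,0,0],[0,0,0,0,0,0]]]' 0.8 40
python3 -m crank '[[[0,0,-0.04,0,0,0],[0,0,-0.08,0,0,0],[0,0,-0.12,0,0,0],[0,0,-0.14,0,0,0],[0,0,-0.14,0,0,0]]]'
python3 -c "
from h import *
print(shift((457,389,200),27.7))"
```

```text
time: 42.38
tool_pos: [650.1, -97.8, 67.1]
tcp_rot: [-180.0, -0.0, 5.4]
ft_force: [0.4, 1.3, 0.0]
finger_gap: 55.3
time: 42.88
tool_pos: [651.1, -98.0, 68.6]
tcp_rot: [180.0, -0.2, 5.4]
ft_force: [-1.8, 0.0, 5.9]
finger_gap: 39.0
time: 43.5
tool_pos: [651.6, -98.3, 210.1]
tcp_rot: [179.9, -0.3, 5.4]
ft_force: [1.1, -0.5, -0.9]
finger_gap: 38.9
[-0.1483, -0.5033, 0.0088, 0.002, -0.0052, -0.39]
```

```bash
python3 -m crank '[[[-0.148,-0.503,0,0,0,-0.39],[-0.148,-0.503,0,0,0,-0.39],[-0.148,-0.503,0,0,0,-0.39],[-0.148,-0.503,0,0,0,-0.39],[-0.148,-0.503,0,0,0,-0.39],[-0.148,-0.503,0,0,0,-0.39],[-0.148,-0.503,0,0,0,-0.39],[-0.148,-0.503,0,0,0,-0.39],[-0.148,-0.503,0,0,0,-0.39],[-0.148,-0.503,0,0,0,-0.39]]]'
python3 -m crank '[[[0,0,0,0,0,0],[0,0,0,0,0,0]]]'
python3 -c "
from h import *
o=snap('c1');cv2.imwrite('pics/c1c.png',cv2.resize(o['scene'][0][20:220,240:480],None,fx=3,fy=3))
for m in modules(o): print(m)
print(r.sense()['finger_gap'],shift((457,389,56),27.7))"
```

```text
time: 44.75
tool_pos: [455.1, 389.7, 205.7]
tcp_rot: [179.8, -0.0, 27.9]
ft_force: [0.4, -0.5, -1.9]
finger_gap: 38.6
time: 45.0
tool_pos: [455.2, 388.4, 204.5]
tcp_rot: [179.8, 0.1, 27.8]
ft_force: [0.2, 0.2, -0.1]
finger_gap: 38.9
(array([644.9, -27.7,  80.9]), np.float64(1.8), (array([645.7, -27.2]), array([47.3, 24.3]), 5.8))
(array([638. ,  41.9,  80.7]), np.float64(1.6), (array([638.7,  42.4]), array([48.5, 22.7]), 0.9))
(array([  21.3, -799.4,   64. ]), -1, (array([  21.4, -799.5]), array([52. , 42.7]), -2.1))
38.90928442324959 [0.0014, -0.0001, 0.1494, 0.0036, 0.0001, 0.0018]
```

View pics/c1c.png

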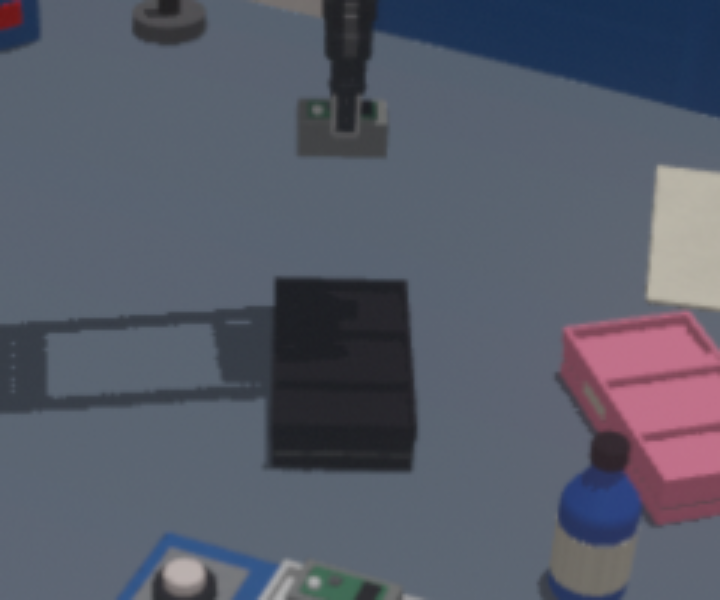

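```bash
python3 -m crank '[[[0.001,0,0.05,0,0,0],[0.001,0,0.1,0,0,0],[0.001,0,0.135,0,0,0],[0.001,0,0.146,0,0,0],[0.001,0,0.148,0,0,0],[0.001,0,0.149,0,0,0]]]'
python3 -m crank '[[[0,0,0.002,0,0,0],[0,0,0.0025,0,0,0],[0,0,0.0025,0,0,0]]]'
```

```text
time: 45.85
tool_pos: [458.1, 389.5, 58.5]
tcp_rot: [179.8, -0.2, 27.8]
ft_force: [-0.4, 0.1, -1.6]
finger_gap: 39.2
time: 46.22
tool_pos: [458.3, 389.6, 56.5]
tcp_rot: [179.8, -0.2, 27.8]
ft_force: [0.7, 0.5, -1.0]
finger_gap: 38.8
```

```bash
python3 -m crank '[[[0,0,0.0022,0,0,0],[0,0,0.0022,0,0,0],[0,0,0.0022,0,0,0]]]'
python3 -m crank '[[[0,0,0.0015,0,0,0],[0,0,0.0015,0,0,0]]]'
```

```text
time: 46.6
tool_pos: [458.2, 389.6, 54.1]
tcp_rot: [179.8, -0.2, 27.8]
ft_force: [-1.2, -0.3, -0.2]
finger_gap: 38.5
time: 46.85
tool_pos: [458.5, 389.7, 53.6]
tcp_rot: [179.8, -0.2, 27.8]
ft_force: [-2.2, -1.6, 6.8]
finger_gap: 38.6
```

Contact at 53.6, as predicted, so I release and fetch the middle one.

```bash
python3 -m crank '[[[0,0,-0.0005,0,0,0],[0,0,-0.0005,0,0,0],[0,0,-0.0005,0,0,0]]]' 0.35
python3 -m crank '[[[0,0,-0.04,0,0,0],[0,0,-0.09,0,0,0],[0,0,-0.14,0,0,0],[0,0,-0.15,0,0,0]]]'
python3 -c "
from h import *
print(shift((645,-27.5,200),5.4))"
```

```text
time: 47.22
tool_pos: [458.5, 389.7, 54.1]
tcp_rot: [179.8, -0.2, 27.8]
ft_force: [-0.5, -0.2, -0.3]
finger_gap: 55.5
time: 47.72
tool_pos: [459.7, 391.3, 209.2]
tcp_rot: [179.9, -0.7, 27.8]
ft_force: [-0.6, -0.2, 0.8]
finger_gap: 55.7
[-0.0315, 0.4569, 0.0098, -0.0004, -0.012, 0.3909]
```

```bash
python3 -m crank '[[[-0.032,0.457,0,0,-0.006,0.39],[-0.032,0.457,0,0,-0.006,0.39],[-0.032,0.457,0,0,-0.006,0.39],[-0.032,0.457,0,0,-0.006,0.39],[-0.032,0.457,0,0,-0.006,0.39],[-0.032,0.457,0,0,-0.006,0.39],[-0.032,0.457,0,0,-0.006,0.39],[-0.032,0.457,0,0,-0.006,0.39],[-0.032,0.457,0.03,0,-0.006,0.39],[-0.032,0.457,0.07,0,-0.006,0.39]]]'
python3 -m crank '[[[0,0,0,0,0,0],[0,0,0,0,0,0]]]'
python3 -c "
from h import *
o=snap('c2');cv2.imwrite('pics/c2c.png',cv2.resize(o['scene'][0][80:280,240:480],None,fx=3,fy=3))
for m in modules(o): print(m)
print(r.sense()['finger_gap'],shift((645,-27.5,66),5.4))"
```

```text
time: 48.98
tool_pos: [645.9, -27.5, 139.5]
tcp_rot: [-179.9, -0.4, 5.4]
ft_force: [0.5, 0.2, 0.3]
finger_gap: 55.4
time: 49.22
tool_pos: [646.2, -27.0, 140.4]
tcp_rot: [-179.9, -0.5, 5.5]
ft_force: [0.3, -0.2, 0.4]
finger_gap: 55.4
(array([638.6, -26.4,  75.6]), np.float64(7.5), (array([635.5, -28.4]), array([23.1, 22.8]), 0.7))
(array([458.7, 388.2,  64. ]), -1, (array([458.7, 388.2]), array([47. , 23.4]), 28.7))
(array([  21.3, -798.2,   64. ]), -1, (array([  21.4, -798.2]), array([52.1, 45.2]), -2.1))
55.84156988018578 [-0.0031, 0.0001, 0.0759, -0.0009, -0.0109, 0.001]
```

View pics/c2c.png

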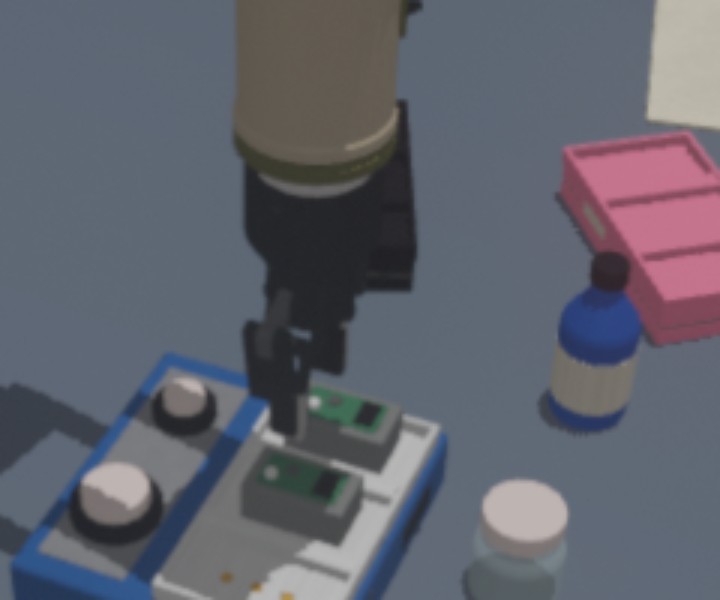

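```bash
python3 -m crank '[[[-0.002,0,0.03,0,-0.008,0],[-0.003,0,0.06,0,-0.008,0],[-0.003,0,0.074,0,-0.008,0],[-0.003,0,0.076,0,-0.008,0],[-0.003,0,0.076,0,-0.008,0]]]'
python3 -m crank '[[[0,0,0,0,0,0],[0,0,0,0,0,0],[0,0,0,0,0,0],[0,0,0,0,0,0]]]' 0.8 40
python3 -m crank '[[[0,0,-0.04,0,0,0],[0,0,-0.08,0,0,0],[0,0,-0.12,0,0,0],[0,0,-0.14,0,0,0],[0,0,-0.14,0,0,0]]]'
python3 -c "
from h import *
print(shift((490,327,200),27.7))"
```

```text
time: 49.95
tool_pos: [646.1, -27.5, 67.5]
tcp_rot: [-180.0, -0.3, 5.5]
ft_force: [0.4, -0.0, 1.2]
finger_gap: 55.7
time: 50.45
tool_pos: [647.3, -27.7, 69.2]
tcp_rot: [180.0, -0.4, 5.5]
ft_force: [-0.8, -1.0, 6.6]
finger_gap: 38.6
time: 51.08
tool_pos: [647.1, -27.9, 210.7]
tcp_rot: [180.0, -0.6, 5.5]
ft_force: [0.7, -0.6, -1.7]
finger_gap: 38.6
[-0.1228, -0.3682, 0.0091, 0.0029, -0.0103, -0.3882]
```

```bash
python3 -m crank '[[[-0.123,-0.368,0,0,-0.005,-0.388],[-0.123,-0.368,0,0,-0.005,-0.388],[-0.123,-0.368,0,0,-0.005,-0.388],[-0.123,-0.368,0,0,-0.005,-0.388],[-0.123,-0.368,0,0,-0.005,-0.388],[-0.123,-0.368,0,0,-0.005,-0.388],[-0.123,-0.368,0,0,-0.005,-0.388],[-0.123,-0.368,0,0,-0.005,-0.388],[-0.123,-0.368,0.02,0,-0.005,-0.388],[-0.123,-0.368,0.04,0,-0.005,-0.388]]]'
python3 -c "
from h import *
o=snap('c3');cv2.imwrite('pics/c3c.png',cv2.resize(o['scene'][0][20:220,240:480],None,fx=3,fy=3))
for m in modules(o): print(m)
print(r.sense()['finger_gap'],shift((490,327,58),27.7))"
```

```text
time: 52.32
tool_pos: [490.6, 325.1, 166.9]
tcp_rot: [179.8, -0.2, 27.6]
ft_force: [0.0, 0.2, -1.7]
finger_gap: 38.7
(array([637.9,  41.9,  80.6]), np.float64(1.5), (array([638.6,  42.3]), array([47.9, 24.1]), 5.7))
(array([455.1, 385.5,  66. ]), np.float64(6.5), (array([452.4, 383.7]), array([32.2, 24.5]), 28.7))
(array([  21.3, -798.2,   64. ]), -1, (array([  21.4, -798.2]), array([52.1, 45.2]), -2.1))
38.60327521785246 [0.0028, -0.0021, 0.1063, 0.0041, 0.0024, -0.0022]
```

View pics/c3c.png

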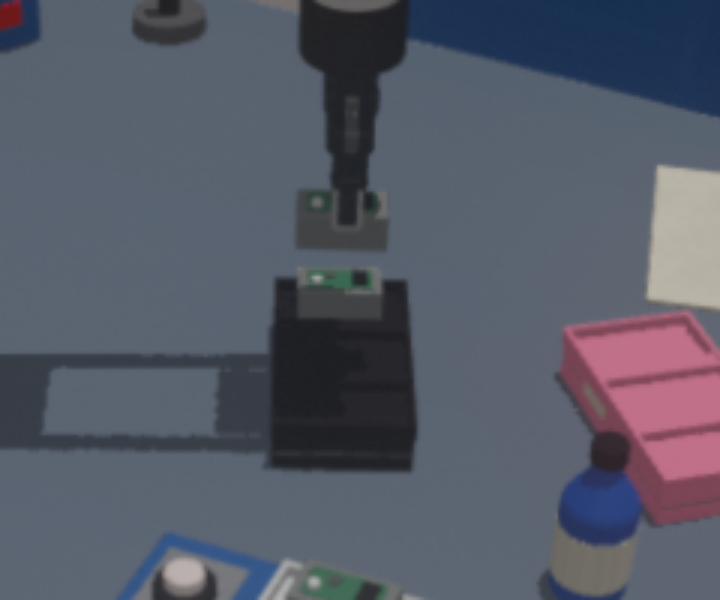

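The first module is back in the far lane, at crop (340,293). The second is held level above the middle lane.

```bash
python3 -m crank '[[[0.001,-0.0015,0.05,0.002,0,0],[0.001,-0.0015,0.08,0.002,0,0],[0.001,-0.0015,0.098,0.002,0,0],[0.001,-0.0015,0.106,0.002,0,0],[0.001,-0.0015,0.107,0.002,0,0],[0.001,-0.0015,0.107,0.002,0,0]]]'
python3 -m crank '[[[0,0,0.002,0,0,0],[0,0,0.003,0,0,0],[0,0,0.003,0,0,0]]]'
```

```text
time: 53.18
tool_pos: [489.7, 326.2, 58.8]
tcp_rot: [179.9, 0.0, 27.6]
ft_force: [0.6, -0.5, -1.1]
finger_gap: 38.8
time: 53.55
tool_pos: [489.7, 326.2, 55.9]
tcp_rot: [179.9, -0.0, 27.6]
ft_force: [-0.8, 0.4, -0.8]
finger_gap: 38.6
```

```bash
python3 -m crank '[[[0,0,0.0015,0,0,0],[0,0,0.002,0,0,0],[0,0,0.002,0,0,0]]]'
python3 -m crank '[[[0,0,-0.0003,0,0,0],[0,0,-0.0003,0,0,0],[0,0,-0.0003,0,0,0]]]' 0.35
python3 -m crank '[[[0,0,-0.04,0,0,0],[0,0,-0.09,0,0,0],[0,0,-0.14,0,0,0],[0,0,-0.15,0,0,0]]]'
python3 -c "
from h import *
print(shift((638.3,42,200),5))"
```

```text
time: 53.92
tool_pos: [489.8, 326.3, 54.3]
tcp_rot: [179.9, -0.0, 27.6]
ft_force: [-2.7, -1.5, 4.2]
finger_gap: 38.6
time: 54.3
tool_pos: [489.8, 326.3, 54.4]
tcp_rot: [179.9, -0.0, 27.6]
ft_force: [-0.7, 0.6, 0.3]
finger_gap: 55.2
time: 54.8
tool_pos: [491.8, 327.7, 209.6]
tcp_rot: [179.9, -0.5, 27.6]
ft_force: [-0.7, 0.7, 0.4]
finger_gap: 55.3
[-0.0025, 0.3211, 0.0102, 0.0003, -0.0083, 0.3942]
```

```bash
python3 -m crank '[[[-0.0025,0.321,0,0,-0.005,0.394],[-0.0025,0.321,0,0,-0.005,0.394],[-0.0025,0.321,0,0,-0.005,0.394],[-0.0025,0.321,0,0,-0.005,0.394],[-0.0025,0.321,0,0,-0.005,0.394],[-0.0025,0.321,0,0,-0.005,0.394],[-0.0025,0.321,0.03,0,-0.005,0.394],[-0.0025,0.321,0.07,0,-0.005,0.394],[-0.0025,0.321,0.07,0,-0.005,0.394]]]'
python3 -c "
from h import *
o=snap('c4');cv2.imwrite('pics/c4c.png',cv2.resize(np.hstack([o['scene'][0][80:280,240:480],o['top'][0][180:380,110:350]]),None,fx=1.6,fy=1.6))
for m in modules(o): print(m)
print(r.sense()['finger_gap'],shift((638.3,42,66),5))"
```

```text
time: 55.92
tool_pos: [635.1, 42.9, 135.0]
tcp_rot: [-179.9, 0.3, 5.0]
ft_force: [0.1, -0.0, 0.2]
finger_gap: 55.6
(array([488.3, 324.3,  64. ]), -1, (array([488.3, 324.4]), array([47. , 23.5]), 28.4))
(array([459.2, 388.5,  64. ]), -1, (array([459.2, 388.5]), array([48.2, 23.4]), 28.7))
(array([  21.3, -798.2,   64. ]), -1, (array([  21.4, -798.2]), array([52.1, 45.2]), -2.1))
55.18126769233298 [-0.0003, 0.0008, 0.0743, -0.0006, -0.0023, 0.0007]
```

View pics/c4c.png

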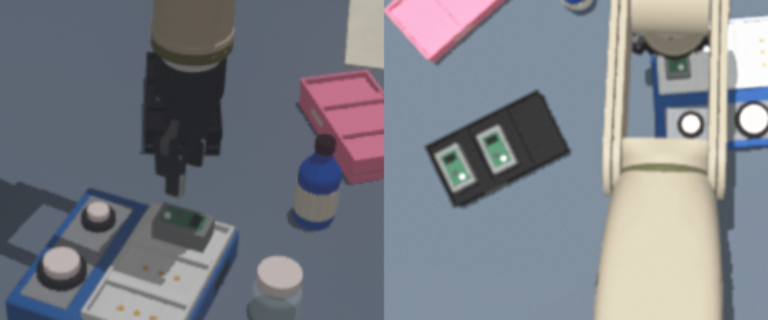

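Two modules lie in the tray, at (453,167) and (496,149) in the right half. The last one is beneath the gripper.

```bash
python3 -m crank '[[[0,0.001,0.03,0,0,0],[0,0.001,0.058,0,0,0],[0,0.001,0.072,0,0,0],[0,0.001,0.074,0,0,0],[0,0.001,0.074,0,0,0]]]'
python3 -m crank '[[[0,0,0,0,0,0],[0,0,0,0,0,0],[0,0,0,0,0,0],[0,0,0,0,0,0]]]' 0.8 40
python3 -m crank '[[[0,0,-0.04,0,0,0],[0,0,-0.08,0,0,0],[0,0,-0.12,0,0,0],[0,0,-0.14,0,0,0],[0,0,-0.14,0,0,0]]]'
python3 -c "
from h import *
print(shift((522,265,200),27.7))"
```

```text
time: 56.65
tool_pos: [639.7, 41.9, 68.0]
tcp_rot: [-180.0, -0.3, 5.1]
ft_force: [-0.3, 0.4, -0.1]
finger_gap: 55.4
time: 57.15
tool_pos: [640.9, 41.9, 69.7]
tcp_rot: [-180.0, -0.4, 5.0]
ft_force: [-0.4, 0.2, 6.5]
finger_gap: 38.5
time: 57.78
tool_pos: [640.8, 41.8, 211.1]
tcp_rot: [180.0, -0.6, 5.1]
ft_force: [-0.5, -0.6, -1.6]
finger_gap: 38.5
[-0.0988, -0.2328, 0.0101, 0.0021, -0.0098, -0.3953]
```

```bash
python3 -m crank '[[[-0.099,-0.233,0,0,-0.005,-0.395],[-0.099,-0.233,0,0,-0.005,-0.395],[-0.099,-0.233,0,0,-0.005,-0.395],[-0.099,-0.233,0,0,-0.005,-0.395],[-0.099,-0.233,0,0,-0.005,-0.395],[-0.099,-0.233,0,0,-0.005,-0.395],[-0.099,-0.233,0.02,0,-0.005,-0.395],[-0.099,-0.233,0.04,0,-0.005,-0.395],[-0.099,-0.233,0.04,0,-0.005,-0.395]]]'
python3 -c "
from h import *
o=snap('c5');cv2.imwrite('pics/c5c.png',cv2.resize(o['scene'][0][20:220,240:480],None,fx=3,fy=3))
for m in modules(o): print(m)
print(r.sense()['finger_gap'],shift((522,265,58),27.7))"
```

```text
time: 58.9
tool_pos: [520.5, 263.4, 166.1]
tcp_rot: [179.9, 0.1, 27.6]
ft_force: [0.1, -0.7, -1.4]
finger_gap: 38.8
(array([485.9, 322.4,  65.4]), np.float64(4.5), (array([484. , 321.1]), array([36.7, 24.6]), 28.4))
(array([  21.3, -799.4,   64. ]), -1, (array([  21.4, -799.5]), array([52. , 42.7]), -2.1))
38.94285724930414 [-0.0, -0.0007, 0.1113, 0.0028, -0.0028, -0.0013]
```

View pics/c5c.png

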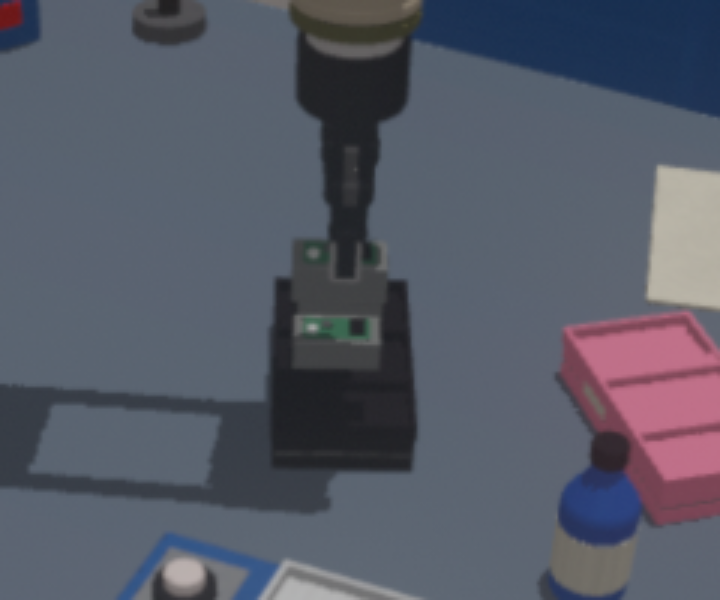

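The last module is held level, at crop (340,270). Lowering it into the near lane.

```bash
python3 -m crank '[[[-0.001,-0.0005,0.05,0.002,-0.002,0],[-0.001,-0.0005,0.08,0.002,-0.002,0],[-0.001,-0.0005,0.1,0.002,-0.002,0],[-0.001,-0.0005,0.11,0.002,-0.002,0],[-0.001,-0.0005,0.112,0.002,-0.002,0],[-0.001,-0.0005,0.112,0.002,-0.002,0]]]'
python3 -m crank '[[[0,0,0.002,0,0,0],[0,0,0.003,0,0,0],[0,0,0.003,0,0,0]]]'
```

```text
time: 59.75
tool_pos: [522.1, 264.7, 58.5]
tcp_rot: [179.9, -0.2, 27.6]
ft_force: [0.8, -0.0, -1.5]
finger_gap: 38.6
time: 60.12
tool_pos: [522.2, 264.7, 55.7]
tcp_rot: [179.9, -0.2, 27.6]
ft_force: [0.3, 0.1, -2.2]
finger_gap: 38.6
```

```bash
python3 -m crank '[[[0,0,0.0015,0,0,0],[0,0,0.0015,0,0,0],[0,0,0.0015,0,0,0]]]'
python3 -m crank '[[[0,0,0,0,0,0],[0,0,0,0,0,0],[0,0,0,0,0,0]]]' 0.35
python3 -m crank '[[[0,0,-0.04,0,0,0],[0,0,-0.09,0,0,0],[0,0,-0.14,0,0,0],[0,0,-0.16,0,0,0],[0.02,0.1,-0.16,0,0,0],[0.02,0.2,-0.16,0,0,0],[0.02,0.2,-0.16,0,0,0],[0.02,0.2,-0.16,0,0,0],[0.02,0.2,-0.16,0,0,0]]]'
python3 - <<'E'
from h import *
o=snap("f")
for m in modules(o): print(m)
P,u,v=pc("scene",o["scene"][1]);k=(P[:,0]>420)&(P[:,0]<650)&(P[:,1]>-520)&(P[:,1]<-270);Q=P[k&(P[:,2]>16)&(P[:,2]<50)];print(rect(Q))
P,u,v=pc("top",o["top"][1]);k=(P[:,0]>420)&(P[:,0]<650)&(P[:,1]>-520)&(P[:,1]<-270);Q=P[k&(P[:,2]>16)&(P[:,2]<50)];print(rect(Q))
a=np.deg2rad(27.7);M=np.array([[np.cos(a),np.sin(a)],[-np.sin(a),np.cos(a)]])
for m in modules(o)[:3]: print(np.round(M@(m[0][:2]-[489.5,327]),1))
E
```

```text
time: 60.5
tool_pos: [522.4, 264.8, 54.7]
tcp_rot: [179.9, -0.2, 27.6]
ft_force: [-3.1, -2.2, 6.5]
finger_gap: 38.3
time: 60.88
tool_pos: [522.3, 264.8, 54.5]
tcp_rot: [179.9, -0.2, 27.6]
ft_force: [0.3, 0.5, -0.2]
finger_gap: 55.7
time: 62.0
tool_pos: [632.0, 96.1, 213.6]
tcp_rot: [180.0, -0.1, 27.5]
ft_force: [-0.5, 0.0, 0.1]
finger_gap: 55.5
(array([519.2, 261.5,  67.2]), np.float64(3.8), (array([520.8, 262.6]), array([48. , 23.6]), 28.1))
(array([488. , 323.8,  65.8]), np.float64(0.6), (array([488.2, 324. ]), array([46.9, 23.5]), 28.4))
(array([456.7, 386.2,  67.1]), np.float64(4.4), (array([458.5, 387.5]), array([46.9, 23.4]), 28.7))
(array([  21.3, -798.2,   64. ]), -1, (array([  21.4, -798.2]), array([52.1, 45.2]), -2.1))
(array([ 533. , -384.1]), array([170.1,  62.3]), 60.2)
(array([ 532.7, -361.9]), array([177.3, 150.1]), -73.5)
[ -4.2 -71.8]
[-2.8 -2.1]
[-1.5 67.7]
```

View pics/scene_f.png

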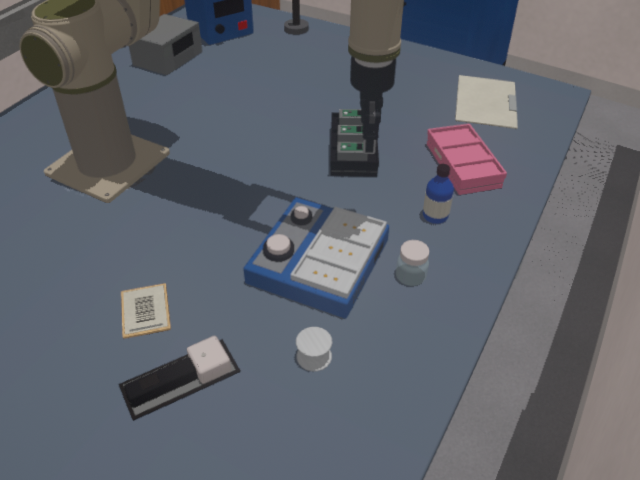

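View pics/top_f.png

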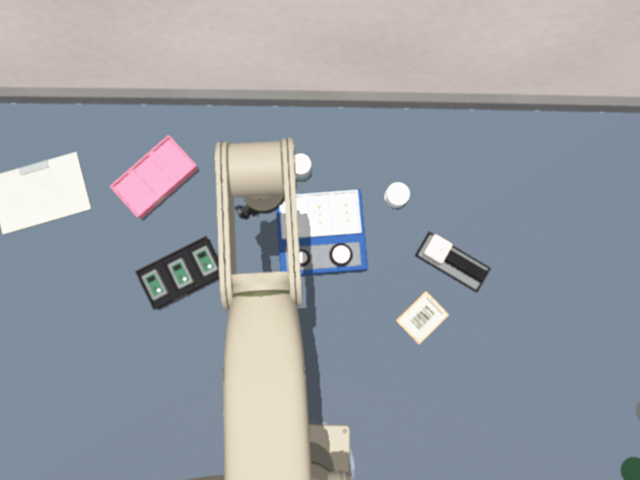

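Both pictures show the three modules in the tray, at scene (350,115)-(350,150) and top (153,285), (180,272), (205,261). The scanner is on its pad, the buttons are up, and the bystanders stand where they were in the scene view. Handing in after a short settle.

```bash
python3 -m crank '[[[0,0,0,0,0,0],[0,0,0,0,0,0],[0,0,0,0,0,0],[0,0,0,0,0,0]]]'
python3 -c "
from h import *
print(r.hand_in())"
```

```text
time: 62.6
tool_pos: [631.4, 98.3, 214.2]
tcp_rot: [180.0, -0.1, 27.7]
ft_force: [0.2, 0.1, 0.2]
finger_gap: 55.6
the job is handed in; nothing more can be done
None
```

I did every step in order and handed the job in at 62.6 s. The hand-in reports no verdict, so what follows is from my own checks.

- **Modules into the tester:** All three went in, one per lane, with their tops measured at about 81 mm, which is flat on the bed floor.
- **Scanner:** It was knocked off its pad while the third module was being moved. I measured it again and gripped it at its new place. I then held it level for about 2.5 s, with the window about 2–4 mm off the label's centre and 80 mm above it, and laid it back on the pad.
- **Buttons:** I pressed select, then start. Each reached its bottom stop at z 60.8 mm and was up again in the pictures.
- **Modules back in the tray:** In the last pictures each lies in its own lane, within about 5 mm of the lane centre and with tops at 66–67 mm.
- **Scanner at the end:** It lies within about 4 mm of the pad's middle and 1° of its direction.
- **Bottle, spool and jar:** All three stand where they were in the scene view. The arm hides the bottle in the last top picture.

In the last check, the lines of sight from the two cameras missed each other by about 4 mm for the two outer modules, because the gripper hid part of their boards. The boards read 1–3 mm higher than the dimensions in the text throughout, before and after the job.

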